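# Sort spray bottles, sample bottles and label roll into their trays

### The job

Clear up the mixed things standing on the bench into the three trays: the two tall amber spray bottles go into the deep tray with the divider, one in each bay; the two squat clear sample bottles with black caps go side by side into the shallow oblong tray; and the roll of labels goes into the round dish. Stand each one upright on the floor of its tray and set it down gently, without dropping or tipping it; leave the round white tin and the mug where they are.

Things in the scene. Friction and masses are not known exactly. Their poses are not given: they have to be found in the camera images.
- spray_bottle_a: tall slim amber spray bottle with black collar and clear cap, one of two alike, standing upright: body 44 mm in diameter and 98 mm high, 150 mm to the top of the cap, about 0.2 kg. Origin at the centre of its underside, z up its axis; the yaw means nothing. Grasp it round the amber body, best 70 to 92 mm above its foot; the narrow pump and cap above 98 mm offer no hold.
- spray_bottle_b: tall slim amber spray bottle with black collar and clear cap, one of two alike, standing upright: body 44 mm in diameter and 98 mm high, 150 mm to the top of the cap, about 0.2 kg. Origin at the centre of its underside, z up its axis; the yaw means nothing. Grasp it round the amber body, best 70 to 92 mm above its foot; the narrow pump and cap above 98 mm offer no hold.
- sample_bottle_a: squat clear bottle half full of pale oil, with a black screw cap, one of two alike, standing upright: body 50 mm in diameter and 75 mm high, then a cap 29 mm in diameter up to 102 mm; about 0.24 kg. Origin at the centre of its underside, z up its axis; the yaw means nothing. Grasp it round the body, about 55 mm above its foot.
- sample_bottle_b: squat clear bottle half full of pale oil, with a black screw cap, one of two alike, standing upright: body 50 mm in diameter and 75 mm high, then a cap 29 mm in diameter up to 102 mm; about 0.24 kg. Origin at the centre of its underside, z up its axis; the yaw means nothing. Grasp it round the body, about 55 mm above its foot.
- label_roll: roll of labels standing on end, the widest of the five: a cylinder 61 mm in diameter, 74 mm high, about 0.12 kg. Origin at the centre of its underside, z up its axis; the yaw means nothing. Grasp it across the diameter, about 55 mm above its foot.
- bottle_rack: deep plywood tray with two bays side by side, fixed to the table: 78 mm along its x, 138 mm along its y, walls 6 mm thick and 45 mm high, a 6 mm divider of the same height across the middle. Each bay is 66 mm (x) by 60 mm (y) inside; the bay centres are 33 mm either side of the origin along its y. Floor 6 mm above the table. Origin at the centre of the underside.
- sample_tray: shallow oblong sheet-steel tray without divider, fixed to the table: 82 mm along its x, 142 mm along its y, walls 3 mm thick and 24 mm high with a rolled rim; inside 76 by 136 mm, so two bottles stand in it side by side along its y, 34 mm either side of the middle. Floor 3 mm above the table. Origin at the centre of the underside.
- roll_dish: low round grey plastic dish, fixed to the table: 100 mm across outside, 92 mm inside, rim 20 mm high, floor 4 mm above the table. Origin at the centre of the underside.
- balm_tin: flat round white tin, 90 mm across and 32 mm high, standing loose among the things to be sorted; not part of the job. Origin at the centre of its underside.
- mug: white mug, 78 mm across without its handle, 97 mm high, standing loose between the things and the trays, in front of a wooden labelling fixture; not part of the job. Origin on its underside, between bowl and handle: the bowl's centre lies 19 mm from it along its +y, the handle reaches 58 mm along its -y.
Mind the look-alikes: they are no part of the job. Leave any red look-alike of the spray_bottle_b alone.

How it is judged:
At the end, for the whole second after the job is handed in: One spray bottle stands in each bay of the divided tray, both sample bottles stand inside the oblong tray and the label roll inside the round dish: each foot on the tray floor (within 4 mm), upright within 0.08 rad, at rest and released. The tin and the mug are within 20 mm of where they stood (((x of spray_bottle_a in the frame of bottle_rack between -0.016 and 0.016 m and y of spray_bottle_a in the frame of bottle_rack between -0.052 and -0.018 m and z of spray_bottle_a in the frame of bottle_rack between 0.003 and 0.01 m and x of spray_bottle_b in the frame of bottle_rack between -0.016 and 0.016 m and y of spray_bottle_b in the frame of bottle_rack between 0.018 and 0.052 m and z of spray_bottle_b in the frame of bottle_rack between 0.003 and 0.01 m) or (x of spray_bottle_a in the frame of bottle_rack between -0.016 and 0.016 m and y of spray_bottle_a in the frame of bottle_rack between 0.018 and 0.052 m and z of spray_bottle_a in the frame of bottle_rack between 0.003 and 0.01 m and x of spray_bottle_b in the frame of bottle_rack between -0.016 and 0.016 m and y of spray_bottle_b in the frame of bottle_rack between -0.052 and -0.018 m and z of spray_bottle_b in the frame of bottle_rack between 0.003 and 0.01 m)) and x of sample_bottle_a in the frame of sample_tray between -0.018 and 0.018 m and y of sample_bottle_a in the frame of sample_tray between -0.052 and 0.052 m and z of sample_bottle_a in the frame of sample_tray between 0 and 0.007 m and x of sample_bottle_b in the frame of sample_tray between -0.018 and 0.018 m and y of sample_bottle_b in the frame of sample_tray between -0.052 and 0.052 m and z of sample_bottle_b in the frame of sample_tray between 0 and 0.007 m and horizontal distance between label_roll and roll_dish below 0.019 m and z of label_roll in the frame of roll_dish between 0.001 and 0.008 m and angle between each of spray_bottle_a, spray_bottle_b, sample_bottle_a, sample_bottle_b, label_roll's own z axis and vertical below 0.08 rad and linear speed of each of spray_bottle_a, spray_bottle_b, sample_bottle_a, sample_bottle_b, label_roll below 0.01 m/s and angular speed of each of spray_bottle_a, spray_bottle_b, sample_bottle_a, sample_bottle_b, label_roll below 0.1 rad/s and contact force between the fingers and spray_bottle_a below 0.05 N and contact force between the fingers and spray_bottle_b below 0.05 N and contact force between the fingers and sample_bottle_a below 0.05 N and contact force between the fingers and sample_bottle_b below 0.05 N and contact force between the fingers and label_roll below 0.05 N and distance of each of balm_tin, mug from where it was at the start of the episode below 0.02 m); the robot touches nothing.
It fails at once if one of the five things is tipped over or carried tilted by more than 45 degrees (angle between any of spray_bottle_a, spray_bottle_b, sample_bottle_a, sample_bottle_b, label_roll's own z axis and vertical above 0.785 rad).
It fails at once if one of the five things is dropped or knocked: it moves at more than 0.7 m/s (a fall of about 25 mm) untouched by the fingers ((linear speed of spray_bottle_a above 0.7 m/s and contact force between the fingers and spray_bottle_a below 0.01 N) or (linear speed of spray_bottle_b above 0.7 m/s and contact force between the fingers and spray_bottle_b below 0.01 N) or (linear speed of sample_bottle_a above 0.7 m/s and contact force between the fingers and sample_bottle_a below 0.01 N) or (linear speed of sample_bottle_b above 0.7 m/s and contact force between the fingers and sample_bottle_b below 0.01 N) or (linear speed of label_roll above 0.7 m/s and contact force between the fingers and label_roll below 0.01 N)).
It fails at once if the round tin or the mug is shifted by more than 20 mm (distance of any of balm_tin, mug from where it was at the start of the episode above 0.02 m).
It also fails if it takes over 141 s, if anything falls off the work surface, if the arm or the gripper's body presses on something with over 40 N, if the wrist force passes 120 N, or if a joint passes its speed limit or range.

### The arm

A 6-joint arm with a two-finger parallel gripper is mounted at the origin on a cart in front of the work surface, level with it; the furniture and walls round the work are solid. World frame = base frame: x ahead of the robot, y to its left, z up, the work surface at z = 0. Lengths are in m, angles in rad, forces in N, time in s.
With the tool pointing down it reaches from about 0.35 to 0.775 m from the base axis. Payload 5.5 kg.
Tool frame: the origin (TCP) lies between the finger pads; the fingertips stand 11 mm ahead of it and the grasp point (between the pads) lies 8 mm behind it (tips_ahead is the distance from the TCP to the fingertips, in m); z points along the fingers, y is the line along which they close (so a half turn about z gives the same grasp; the last joint's range is limited). The gripper opens to 85 mm and grips with 20 to 120 N. Pads are 22 mm wide; open, the fingers measure 114 mm over their backs; the gripper's body (76 mm by 85 mm) begins 54 mm behind the grasp point. The pads swing forward as they close: fully open they stand 13 mm farther back than shut.
Start: joints at [1.061, 0.313, 0.046, 1.304, 0, 1.431], TCP at [0.208, 0.536, 0.242] pointing down, gripper open.
Joint ranges: [-2.76, 2.76], [-0.86, 1.69], [-1.03, 1.26], [-2.2, 2.34], [-1.47, 1.5], [-3.14, 3.14]. Speed limits (rad/s): [2.57, 2.57, 3.14, 3.14, 3.14, 3.14].

### API

Orientations are given as a unit quaternion [w, x, y, z].
In Python, from workcell import * gives the robot as it stands. The module is installed in compiled form; this text tells all that it offers.
- The arm moves only by the tool jog_arm, never from a script. Its argument "moves" is a list of rows, each an object with "fingers": the closure, from 0 (fully open) to 1 (shut); "slide": the shift along the tool's x, y, z in mm, a list of three; "angular": the turn, a rotation vector about the tool's x, y, z in degrees, a list of three. A call has 1 to 10 rows; each row is the pose to reach, as a shift and turn from the pose commanded when the call began, along the tool's axes at that moment; what a row does not reach only later rows make up. A row lasts 1/12 s, in which the tool goes at most 41.7 mm and 7.16 degrees, less where a joint would pass 70% of its speed; a pose out of reach is approached as far as the arm can. A call with a gripper value outside its range is refused whole. The fingers move at their own pace and stop on an object; "squeeze" is the grip in N (left out, the last holds). Time passes only in rows, so rows that repeat a pose let the fingers close. It gives the time, the measured TCP pose, the force, the opening and the grip force at its end, in the units of the state.
- get_state(): the state, without advancing time (a new reading comes with each control period).
- read_camera(name): name is "side" or "top"; returns a dict with "color" (384x512x3 uint8, red, green, blue), "fovy" (degrees; the focal length in pixels is half the picture's height over the tangent of half this angle, whatever the lens; pixels are square), "cx", "cy" (the principal point, pixels), "world_from_camera" (4x4, takes a point from camera to world coordinates). Camera axes: x right, y down, z forward; pixel columns grow to the right and rows downward; lengths in m; the calibration is good to about 2 mm. A picture is of the moment at which its call begins. There is no depth.
- hand_in(): hands the job in; it is judged then, once.
Trained networks look in a picture, given as the dict that the camera call returned (one of the last four; its "shot" number tells which), for a name from the list of things; names that differ only in an ending like _2 or _b are one class to them, and where a whole thing is asked for, a point or a joint stands for the part that bears it (a point fixed in the world has none). Each returns a list of dicts, best first, with "p" (0 to 1); they miss things now and then, are a little off and sometimes report something else, mostly with a low value. They report only what shows in the picture. A call takes as long as a camera call. They do not tell look-alikes from the thing itself.
- look_for(target, picture): "point" ([column, row] in pixels, amid what is visible of it).
- tip_of(target, picture): "point" ([column, row] in pixels: a listed point, or the origin of a listed thing).
The state is a dict: "clock": time; "joint_pos": joint angles; "qvel": joint speeds; "tau": joint torques, N m; "tcp_pos": TCP position; "orientation": TCP orientation; "wrist_force": force on the tool from outside, world axes, zero at the start; "ft_torque": the same for the moment, N m; "finger_gap": finger opening in m; "grip_force": force on a finger pad.
Only numpy, scipy, OpenCV 4.12 (cv2) and the standard library are available. Lean on these libraries where they do the work, as an engineer would, in place of code of your own. Each camera call takes 0.05 s, during which the arm holds its last target. There are 200 camera calls.

## Working session

There is one attempt and no reset: what is moved stays moved. The work goes in short steps, Python scripts to look and compute and a tool call to move; the robot and the scene stay as the last step left them, time stands still between calls to the robot, and variables do not carry over. Pictures are saved under pics/ and viewed, at most 14 in all, crops included, and the job is handed in when it is done.

Besides the shell and the picture viewer there is one more tool, called by a JSON object that holds its "method" and its "body", one argument or row to a line. jog_arm: Moves the arm, as the interface text tells. Its arguments: {"type":"object","properties":{"moves":{"type":"array","items":{"type":"object","properties":{"fingers":{"type":"number"},"slide":{"type":"array","items":{"type":"number"}},"angular":{"type":"array","items":{"type":"number"}}}}},"squeeze":{"type":"number"}},"required":["moves"]}

```bash
mkdir -p pics
cat > h.py <<'E'
from workcell import *
import numpy as np, cv2
def K(p):
    h,w=p["color"].shape[:2]; f=h/2/np.tan(np.radians(p["fovy"])/2); return f,p["cx"],p["cy"]
def ray(p,uv):
    f,cx,cy=K(p); T=np.array(p["world_from_camera"]); d=T[:3,:3]@np.array([(uv[0]-cx)/f,(uv[1]-cy)/f,1]); return T[:3,3],d
def at_z(p,uv,z):
    o,d=ray(p,uv); return (o+d*(z-o[2])/d[2])
def proj(p,X):
    f,cx,cy=K(p); T=np.array(p["world_from_camera"]); c=T[:3,:3].T@(np.array(X)-T[:3,3]); return np.array([cx+f*c[0]/c[2],cy+f*c[1]/c[2]])
def save(p,n): cv2.imwrite("pics/"+n,cv2.cvtColor(p["color"],cv2.COLOR_RGB2BGR))
E
python3 - <<'E'
from h import *
np.set_printoptions(precision=3,suppress=True)
names="spray_bottle_a sample_bottle_a label_roll bottle_rack sample_tray roll_dish balm_tin mug".split()
for c in ("top","side"):
    p=read_camera(c); save(p,c+"0.png"); print(c,p["fovy"],p["cx"],p["cy"]); print(np.array(p["world_from_camera"]))
    for n in names:
        for d in tip_of(n,p)[:4]:
            if d["p"]>.2: print(n,np.round(d["point"],1),round(d["p"],2),at_z(p,d["point"],0))
print(get_state())
E
```

```text
top 53.55859727181833 257.34002593369945 195.1783393211987
[[ 0.003 -0.987  0.159  0.319]
 [-1.    -0.001  0.011 -0.032]
 [-0.011 -0.159 -0.987  1.498]
 [ 0.     0.     0.     1.   ]]
spray_bottle_a [255.6 143.6] 0.73 [ 0.773 -0.007  0.   ]
spray_bottle_a [168.2 207.8] 0.6 [0.509 0.339 0.   ]
spray_bottle_a [241.9 244.7] 0.59 [0.364 0.045 0.   ]
spray_bottle_a [220.  225.8] 0.43 [0.438 0.132 0.   ]
sample_bottle_a [154.8 233.3] 0.49 [0.407 0.388 0.   ]
sample_bottle_a [203.5 202.3] 0.47 [0.531 0.199 0.   ]
label_roll [188.3 237.3] 0.57 [0.392 0.255 0.   ]
bottle_rack [322.5 205. ] 0.7 [ 0.521 -0.274  0.   ]
bottle_rack [167.5 209.1] 0.4 [0.503 0.342 0.   ]
sample_tray [366.2 208.1] 0.98 [ 0.509 -0.446  0.   ]
roll_dish [312.2 234. ] 0.56 [ 0.406 -0.231  0.   ]
balm_tin [226.6 192.5] 0.92 [0.571 0.108 0.   ]
mug [265.1 234.2] 0.93 [ 0.405 -0.046  0.   ]
side 54.033007922007144 263.0605942394325 194.95438207383862
[[ 0.881 -0.265  0.393  0.115]
 [-0.473 -0.452  0.756 -0.872]
 [-0.023 -0.852 -0.523  0.612]
 [ 0.     0.     0.     1.   ]]
spray_bottle_a [205.9 192.4] 0.96 [0.425 0.119 0.
[... 374 characters left out ...]
0.   ]
sample_tray [333.5 300.6] 0.64 [ 0.501 -0.439  0.   ]
roll_dish [249.6 258.5] 0.77 [ 0.406 -0.231  0.   ]
balm_tin [253.3 182.3] 0.42 [0.584 0.1   0.   ]
mug [221.5 225.2] 0.83 [ 0.4   -0.069  0.   ]
mug [226.7 173.9] 0.5 [0.532 0.199 0.   ]
{'clock': 0.9, 'joint_pos': array([1.061, 0.313, 0.046, 1.304, 0.   , 1.431]), 'qvel': array([ 0.   , -0.   , -0.   , -0.   , -0.001,  0.001]), 'tau': array([  0.003, -48.045,  29.881,  -0.   ,   0.   ,  -0.   ]), 'tcp_pos': array([0.208, 0.536, 0.242]), 'orientation': array([0.   , 0.184, 0.983, 0.   ]), 'wrist_force': array([0.181, 0.213, 0.266]), 'ft_torque': array([-0.033, -0.024, -0.014]), 'grip_force': 0.0, 'finger_gap': 0.08536489155195215}
```

Run:
```python
import cv2
a=cv2.imread("pics/top0.png");cv2.imwrite("pics/top0c.png",cv2.resize(a[110:290,120:400],None,fx=2.85,fy=2.85,interpolation=cv2.INTER_CUBIC))
a=cv2.imread("pics/side0.png");cv2.imwrite("pics/side0c.png",cv2.resize(a[80:340,130:400],None,fx=2.3,fy=2.3,interpolation=cv2.INTER_CUBIC))
```

```text
(no output)
```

View pics/top0c.png

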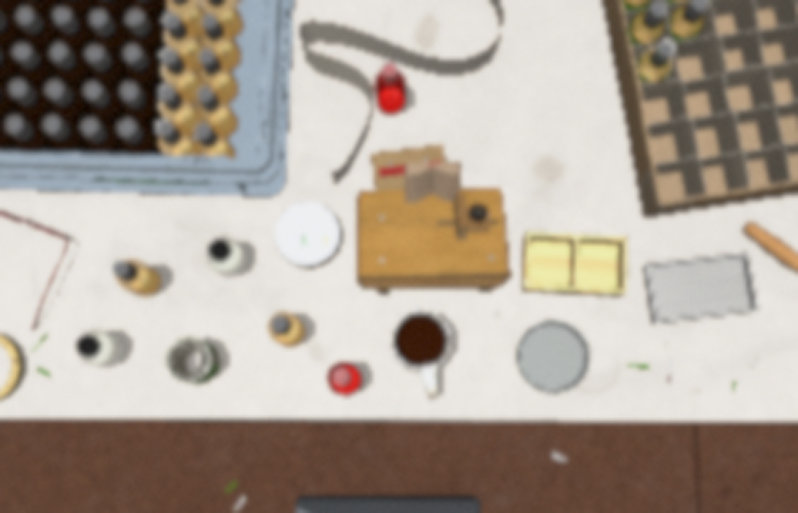

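View pics/side0c.png

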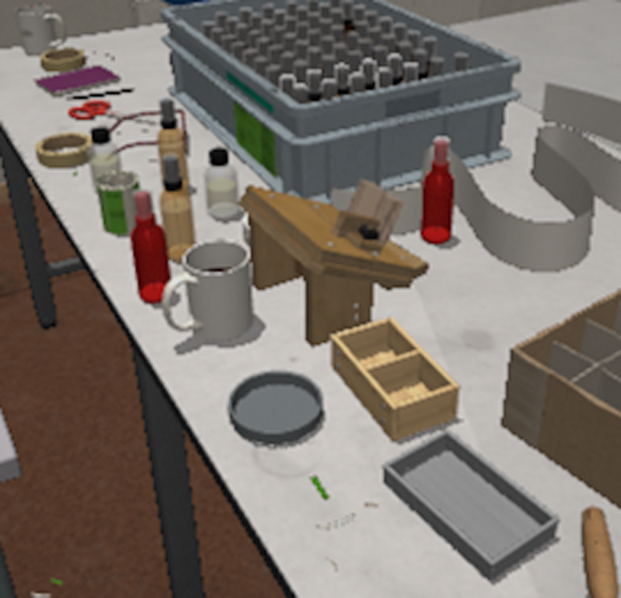

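Candidates (full top-image px): amber bottles are at (168,208) and (220,226). The red look-alikes at (242,245) and (256,143) are rejected. Sample bottles are at (155,233) and (203,202), the roll at (188,237). Next I refine positions by segmentation.

```bash
cat > meas.py <<'E'
from h import *
np.set_printoptions(precision=3,suppress=True)
def blob(p,mask,uv,r=14):
    m=np.zeros(mask.shape,np.uint8); u,v=map(int,np.round(uv)); m[max(v-r,0):v+r+1,max(u-r,0):u+r+1]=1
    m&=mask.astype(np.uint8); n,l,s,c=cv2.connectedComponentsWithStats(m)
    if n<2: return None,0,m
    k=1+np.argmax(s[1:,4]); return c[k],s[k],(l==k).astype(np.uint8)
E
python3 - <<'E'
from meas import *
t=read_camera("top"); s=read_camera("side")
for p,nm in((t,"top"),(s,"side")):
    img=p["color"].astype(int); g=img.max(2); sat=g-img.min(2)
    # caps of sample bottles (black)
    for n,X in(("sA",(.406,.388,.102)),("sB",(.535,.205,.102))):
        c,st,_=blob(p,g<60,proj(p,X),9); print(nm,n,c,st, None if c is None else at_z(p,c,.09 if nm=="side" else .1))
    # spray: amber body
    for n,X in(("pA",(.51,.34,.05)),("pB",(.432,.126,.05))):
        c,st,_=blob(p,(sat>50)&(img[...,0]>img[...,2]+50),proj(p,X),18); print(nm,n,c,st,None if c is None else at_z(p,c,.06))
# top crops
o=[]
for X in((.51,.34,.08),(.432,.126,.08),(.406,.388,.05),(.535,.205,.05),(.39,.254,.04),(.575,.105,.03)):
    u,v=np.round(proj(t,X)).astype(int); o.append(cv2.resize(t["color"][v-16:v+16,u-16:u+16],(256,256),interpolation=cv2.INTER_NEAREST)); print(X,u,v)
im=np.vstack([np.hstack(o[:3]),np.hstack(o[3:])]); cv2.imwrite("pics/crops.png",im[...,::-1])
o=[]
for X in((.52,-.272,.04),(.505,-.445,.02),(.406,-.231,.02)):
    u,v=np.round(proj(t,X)).astype(int); o.append(cv2.resize(t["color"][v-24:v+24,u-24:u+24],(266,266),interpolation=cv2.INTER_NEAREST)); print(X,u,v)
p2=[]
for X in((.52,-.272,.04),(.505,-.445,.02),(.406,-.231,.02)):
    u,v=np.round(proj(s,X)).astype(int); p2.append(cv2.resize(s["color"][v-40:v+40,u-40:u+40],(266,266),interpolation=cv2.INTER_NEAREST)); print(X,u,v)
cv2.imwrite("pics/trays.png",np.vstack([np.hstack(o),np.hstack(p2)])[...,::-1])
E
```

```text
top sA [150.579 230.895] [148 229   6   5  19] [0.41  0.376 0.1  ]
top sB [196.625 197.25 ] [195 195   4   5  16] [0.536 0.21  0.1  ]
top pA [170.073 208.159] [163 203  13  10  82] [0.5   0.317 0.06 ]
top pB [221.783 226.45 ] [216 221  11  10  60] [0.43  0.118 0.06 ]
side sA [173.178 138.578] [170 136   8   7  45] [0.412 0.383 0.09 ]
side sB [224.714 147.939] [221 145   8   7  49] [0.538 0.214 0.09 ]
side pA [205.125 147.804] [199 136  13  30 168] [0.503 0.313 0.06 ]
side pB [200.726 180.286] [187 159  27  37 605] [0.407 0.097 0.06 ]
(0.51, 0.34, 0.08) 163 205
(0.432, 0.126, 0.08) 219 226
(0.406, 0.388, 0.05) 151 233
(0.535, 0.205, 0.05) 200 199
(0.39, 0.254, 0.04) 187 237
(0.575, 0.105, 0.03) 227 190
(0.52, -0.272, 0.04) 324 204
(0.505, -0.445, 0.02) 367 208
(0.406, -0.231, 0.02) 313 234
(0.52, -0.272, 0.04) 299 240
(0.505, -0.445, 0.02) 338 295
(0.406, -0.231, 0.02) 249 252
```

View pics/crops.png

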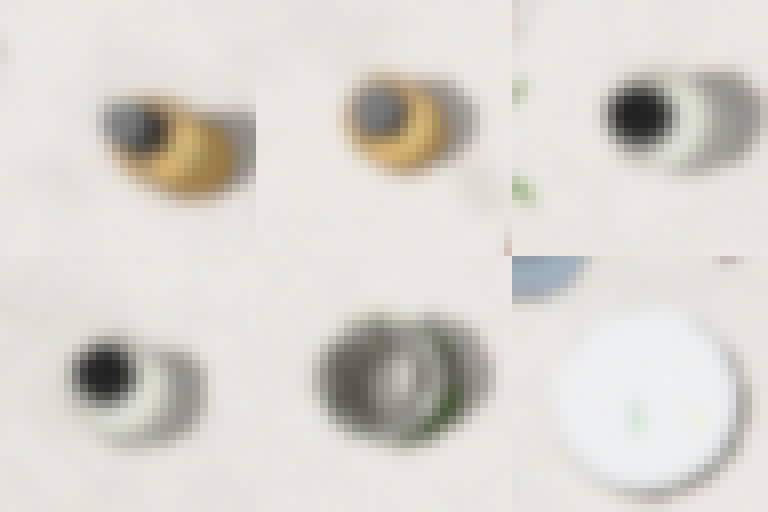

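View pics/trays.png

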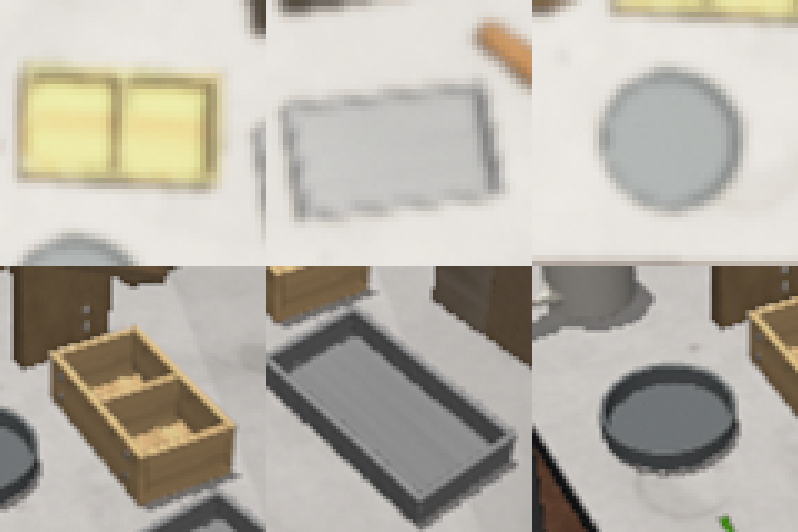

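Crops confirm two amber sprays, two black-capped bottles, a green-sided roll and the tin. Fitting poses now.

```bash
cat > fit.py <<'E'
from meas import *
from scipy.optimize import minimize
A=np.linspace(0,2*np.pi,40)
def hull(p,x,y,r,z0,z1):
    P=[proj(p,(x+r*np.cos(a),y+r*np.sin(a),z)) for a in A for z in(z0,z1)]
    h=cv2.convexHull(np.float32(P)); m=np.zeros((384*8,512*8),np.uint8)
    cv2.fillConvexPoly(m,np.int32((h+.5)*8),255); return cv2.resize(m,(512,384),interpolation=cv2.INTER_AREA)/255.
def fitcyl(views,r,z0,z1,x0,r_win=24):
    def cost(q):
        c=0
        for p,m,w in views: H=hull(p,*q,r,z0,z1); c+=np.sum(w*abs(H-m))/H.sum()
        return c
    o=minimize(cost,x0,method="Nelder-Mead",options=dict(initial_simplex=np.array(x0)+[[0,0],[.015,0],[0,.015]],xatol=3e-4,fatol=1e-4)); return o.x,o.fun
E
python3 - <<'E'
from fit import *
t=read_camera("top"); s=read_camera("side")
def am(p):
    i=p["color"].astype(int); return ((i[...,0]-i[...,2]>30)&(i[...,0]-i[...,1]<75)&(i[...,1]-i[...,2]>5)).astype(float)
for n,X in(("pA",(.51,.335)),("pB",(.432,.126))):
    def view(p):
        m=am(p); w=np.zeros(m.shape); u,v=proj(p,(*X,.049)).astype(int); w[v-22:v+23,u-16:u+17]=1; return [p,m,w]
    T=view(t); S=view(s)
    # ignore the cap region in top view (grey over body)
    cap=hull(t,*X,.014,.098,.15); T[2]=T[2]*(1-(cap>0)*(1-T[1]))
    print(n,"both",fitcyl([T,S],.022,0,.098,X),"top",fitcyl([T],.022,0,.098,X),"side",fitcyl([S],.022,0,.098,X))
def panel(u0,v0,pts,z):
    return np.array([at_z(t,(u0+(a+.5)/5.54-.5,v0+(b+.5)/5.54-.5),z) for a,b in pts])
for n,P in(("rack",panel(300,180,[(22,65),(222,75),(215,188),(18,180)],.045)),("tray",panel(343,184,[(16,103),(219,82),(234,190),(34,217)],.024)),("dish",panel(289,210,[(139,138)],.018))):
    print(n,P.mean(0)); 
    if len(P)>1: print(P[:,:2], np.degrees(np.arctan2(*(P[0]-P[1]+P[3]-P[2])[:2])))
# roll by dish-like top rim ellipse: crop origin (171,221): left end of hull etc.
def rm(p):
    i=p["color"].astype(int); return i
for X in [(.39,.254)]:
    for zz in(.074,.0): print("roll top-disc proj",proj(t,(*X,zz)),proj(s,(*X,zz)))
for n,X in(("sA",(.410,.380)),("sB",(.537,.212))): print(n,proj(t,(*X,0)),proj(t,(*X,.102)),proj(s,(*X,0)),proj(s,(*X,.102)))
E
```

```text
pA both (array([0.506, 0.328]), np.float64(0.7644525445400263)) top (array([0.506, 0.329]), np.float64(0.07888305671844784)) side (array([0.489, 0.28 ]), np.float64(0.5633108114993836))
pB both (array([0.436, 0.126]), np.float64(0.32261623895027075)) top (array([0.436, 0.126]), np.float64(0.08436691472620098)) side (array([0.438, 0.132]), np.float64(0.22858382129689872))
rack [ 0.525 -0.261  0.045]
[[ 0.568 -0.194]
 [ 0.561 -0.334]
 [ 0.482 -0.326]
 [ 0.487 -0.19 ]] 2.5341334029478655
tray [ 0.497 -0.435  0.024]
[[ 0.529 -0.36 ]
 [ 0.544 -0.503]
 [ 0.468 -0.509]
 [ 0.449 -0.369]] -6.924007641202942
dish [ 0.403 -0.234  0.018]
roll top-disc proj [184.875 236.886] [178.804 157.722]
roll top-disc proj [188.626 237.84 ] [181.855 177.4  ]
sA [156.852 232.647] [149.306 230.936] [176.474 161.775] [172.331 135.83 ]
sB [200.321 200.792] [195.965 196.837] [226.537 171.984] [224.272 144.875]
```

{"method": "jog_arm", "body": {
  "moves": [
    {"slide":[-353,-85,-30],"angular":[0,0,68.8],"fingers":0},
    {"slide":[-353,-85,-30],"angular":[0,0,68.8],"fingers":0},
    {"slide":[-353,-85,-30],"angular":[0,0,68.8],"fingers":0},
    {"slide":[-353,-85,-30],"angular":[0,0,68.8],"fingers":0},
    {"slide":[-353,-85,-30],"angular":[0,0,68.8],"fingers":0},
    {"slide":[-353,-85,-30],"angular":[0,0,68.8],"fingers":0},
    {"slide":[-353,-85,-30],"angular":[0,0,68.8],"fingers":0},
    {"slide":[-353,-85,-30],"angular":[0,0,68.8],"fingers":0},
    {"slide":[-353,-85,-30],"angular":[0,0,68.8],"fingers":0},
    {"slide":[-353,-85,-30],"angular":[0,0,68.8],"fingers":0}
  ]
}}

```text
clock: 1.93
tcp_pos: [0.5114, 0.3256, 0.2722]
orientation: [0.001, 0.711, 0.703, 0.001]
wrist_force: [-0.1, -0.2, -0.2]
finger_gap: 0.0853
grip_force: 0.0
```

{"method": "jog_arm", "body": {
  "moves": [
    {"slide":[3,-5,0]},
    {"slide":[3,-5,40]},
    {"slide":[3,-5,80]},
    {"slide":[3,-5,120]},
    {"slide":[3,-5,150]},
    {"slide":[3,-5,150]},
    {"slide":[3,-5,150]}
  ]
}}

```text
schema error: expected keys fingers, slide, angular
```

Run:
```python
from h import *
o=[]
for c in("side","top"):
    p=read_camera(c); u,v=proj(p,(.506,.329,.09)).astype(int); r=24 if c=="side" else 24
    o.append(cv2.resize(p["color"][v-r:v+r,u-r:u+r],(390,390),interpolation=cv2.INTER_NEAREST)); print(u,v)
cv2.imwrite("pics/g1.png",np.hstack(o)[...,::-1])
```

```text
203 138
165 205
```

View pics/g1.png

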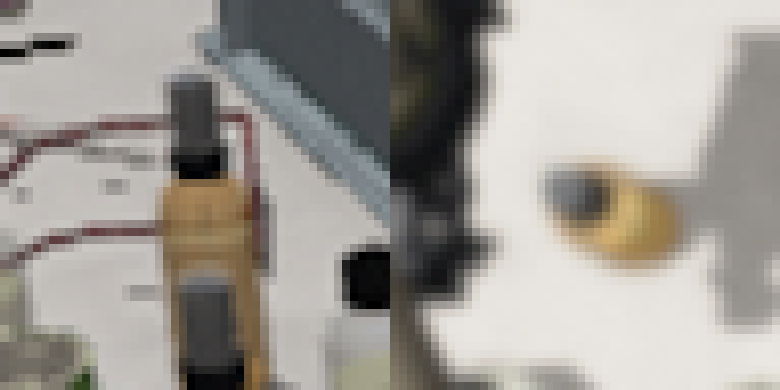

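The picture shows the bottle undisturbed: its cap is at about (163,203) in the full top image, with the gripper still high above. The move was refused because every row needs all keys.

{"method": "jog_arm", "body": {
  "moves": [
    {"slide":[3,-5,0],"angular":[0,0,0],"fingers":0},
    {"slide":[3,-5,40],"angular":[0,0,0],"fingers":0},
    {"slide":[3,-5,80],"angular":[0,0,0],"fingers":0},
    {"slide":[3,-5,120],"angular":[0,0,0],"fingers":0},
    {"slide":[3,-5,150],"angular":[0,0,0],"fingers":0},
    {"slide":[3,-5,150],"angular":[0,0,0],"fingers":0},
    {"slide":[3,-5,150],"angular":[0,0,0],"fingers":0}
  ]
}}

```text
clock: 2.62
tcp_pos: [0.4986, 0.3328, 0.1213]
orientation: [-0.001, 0.706, 0.708, -0.002]
wrist_force: [-0.2, -0.3, 1.4]
finger_gap: 0.0856
grip_force: 0.0
```

Run:
```python
from h import *
o=[]
for c in("side","top"):
    p=read_camera(c); u,v=proj(p,(.506,.329,.09)).astype(int); r=30
    o.append(cv2.resize(p["color"][v-r:v+r,u-r:u+r],(390,390),interpolation=cv2.INTER_CUBIC)); print(u,v)
cv2.imwrite("pics/g2.png",np.hstack(o)[...,::-1])
```

```text
203 138
165 205
```

View pics/g2.png

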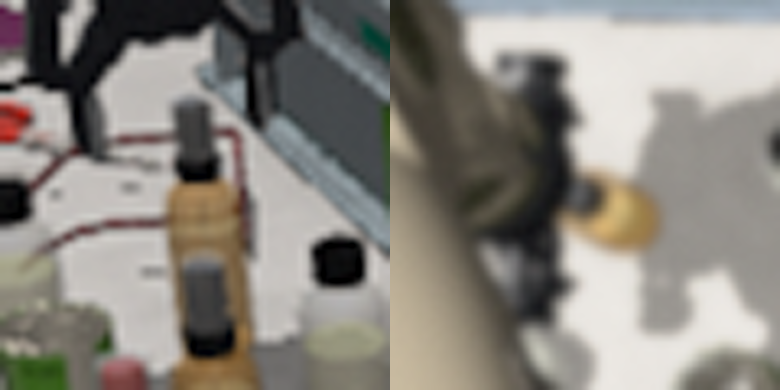

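The picture shows the cap straddled by the two fingers, with the gripper about 7 mm short in x. I'll correct, descend and close.

{"method": "jog_arm", "body": {
  "moves": [
    {"slide":[-4,7,0],"angular":[0,0,0],"fingers":0},
    {"slide":[-4,7,10],"angular":[0,0,0],"fingers":0},
    {"slide":[-4,7,20],"angular":[0,0,0],"fingers":0},
    {"slide":[-4,7,27],"angular":[0,0,0],"fingers":0},
    {"slide":[-4,7,27],"angular":[0,0,0],"fingers":0},
    {"slide":[-4,7,27],"angular":[0,0,0],"fingers":0.3},
    {"slide":[-4,7,27],"angular":[0,0,0],"fingers":0.4},
    {"slide":[-4,7,27],"angular":[0,0,0],"fingers":0.6},
    {"slide":[-4,7,27],"angular":[0,0,0],"fingers":0.7},
    {"slide":[-4,7,27],"angular":[0,0,0],"fingers":0.7}
  ],
  "squeeze": 40
}}

```text
clock: 3.55
tcp_pos: [0.5084, 0.3286, 0.096]
orientation: [0.0, 0.707, 0.707, 0.0]
wrist_force: [-1.1, 0.1, 3.0]
finger_gap: 0.042
grip_force: 40.4
```

{"method": "jog_arm", "body": {
  "moves": [
    {"slide":[0,0,-5],"angular":[0,0,0],"fingers":0.7},
    {"slide":[0,0,-15],"angular":[0,0,0],"fingers":0.7},
    {"slide":[0,0,-30],"angular":[0,0,0],"fingers":0.7},
    {"slide":[0,0,-50],"angular":[0,0,0],"fingers":0.7},
    {"slide":[0,0,-75],"angular":[0,0,0],"fingers":0.7},
    {"slide":[0,0,-100],"angular":[0,0,0],"fingers":0.7},
    {"slide":[0,0,-130],"angular":[0,0,0],"fingers":0.7},
    {"slide":[0,0,-160],"angular":[0,0,0],"fingers":0.7},
    {"slide":[0,0,-180],"angular":[0,0,0],"fingers":0.7},
    {"slide":[0,0,-180],"angular":[0,0,0],"fingers":0.7}
  ]
}}

```text
clock: 4.38
tcp_pos: [0.5101, 0.3292, 0.2814]
orientation: [0.002, 0.707, 0.707, 0.004]
wrist_force: [0.5, -0.3, -1.5]
finger_gap: 0.0425
grip_force: 41.1
```

Run:
```python
from h import *
st=get_state(); print(st["tcp_pos"],st["grip_force"],st["finger_gap"],st["wrist_force"])
p=read_camera("side"); u,v=proj(p,st["tcp_pos"]-[0,0,.03]).astype(int); print(u,v)
cv2.imwrite("pics/g3.png",cv2.resize(p["color"][max(v-45,0):v+45,u-45:u+45],(540,540),interpolation=cv2.INTER_CUBIC)[...,::-1])
```

```text
[0.51007476 0.32918612 0.28144287] 41.1322295665741 0.04254996156259751 [ 0.49083015 -0.25172211 -1.50324109]
199 92
```

View pics/g3.png

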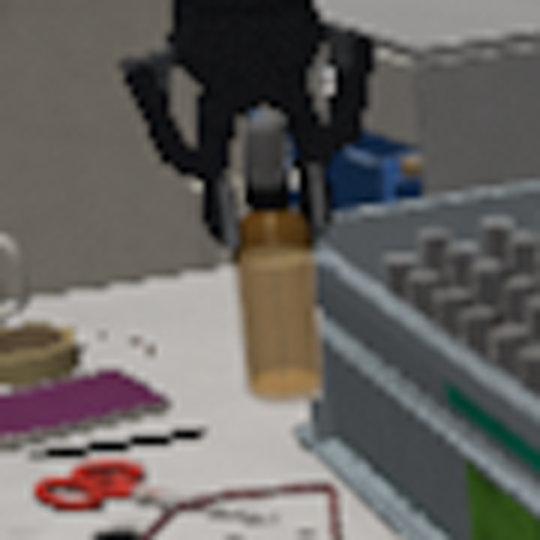

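The bottle hangs upright from the pads around (199,92), with the cap clear of the palm. I'll carry it round the fixture.

{"method": "jog_arm", "body": {
  "moves": [
    {"slide":[-10,-10,0],"angular":[0,0,0],"fingers":0.7},
    {"slide":[-35,-25,0],"angular":[0,0,0],"fingers":0.7},
    {"slide":[-65,-42,0],"angular":[0,0,0],"fingers":0.7},
    {"slide":[-100,-60,0],"angular":[0,0,0],"fingers":0.7},
    {"slide":[-136,-75,0],"angular":[0,0,0],"fingers":0.7},
    {"slide":[-174,-85,0],"angular":[0,0,0],"fingers":0.7},
    {"slide":[-213,-92,0],"angular":[0,0,0],"fingers":0.7},
    {"slide":[-252,-95,0],"angular":[0,0,0],"fingers":0.7},
    {"slide":[-292,-95,0],"angular":[0,0,0],"fingers":0.7},
    {"slide":[-332,-95,0],"angular":[0,0,0],"fingers":0.7}
  ]
}}

```text
clock: 5.27
tcp_pos: [0.4116, -0.005, 0.274]
orientation: [-0.001, 0.707, 0.707, -0.0]
wrist_force: [0.7, 1.0, -2.4]
finger_gap: 0.042
grip_force: 41.2
```

{"method": "jog_arm", "body": {
  "moves": [
    {"slide":[-40,0,0],"angular":[0,0,0],"fingers":0.7},
    {"slide":[-78,5,0],"angular":[0,0,0],"fingers":0.7},
    {"slide":[-115,14,0],"angular":[0,0,0],"fingers":0.7},
    {"slide":[-150,28,0],"angular":[0,0,0],"fingers":0.7},
    {"slide":[-185,45,0],"angular":[0,0,0],"fingers":0.7},
    {"slide":[-215,65,0],"angular":[0,0,0],"fingers":0.7},
    {"slide":[-245,83,0],"angular":[0,0,0],"fingers":0.7},
    {"slide":[-270,95,0],"angular":[0,0,0],"fingers":0.7},
    {"slide":[-285,105,0],"angular":[0,0,0],"fingers":0.7},
    {"slide":[-291,108,0],"angular":[0,0,0],"fingers":0.7}
  ]
}}

```text
clock: 6.1
tcp_pos: [0.5218, -0.2969, 0.2723]
orientation: [-0.001, 0.708, 0.706, -0.0]
wrist_force: [0.1, -0.2, -3.0]
finger_gap: 0.042
grip_force: 41.4
```

{"method": "jog_arm", "body": {
  "moves": [
    {"slide":[0,0,15],"angular":[0,0,0],"fingers":0.7},
    {"slide":[0,0,35],"angular":[0,0,0],"fingers":0.7},
    {"slide":[0,0,60],"angular":[0,0,0],"fingers":0.7},
    {"slide":[0,0,85],"angular":[0,0,0],"fingers":0.7},
    {"slide":[0,0,105],"angular":[0,0,0],"fingers":0.7},
    {"slide":[0,0,115],"angular":[0,0,0],"fingers":0.7},
    {"slide":[0,0,115],"angular":[0,0,0],"fingers":0.7}
  ]
}}

```text
clock: 6.68
tcp_pos: [0.5191, -0.2926, 0.1567]
orientation: [-0.004, 0.707, 0.707, -0.0]
wrist_force: [0.3, -0.7, -2.1]
finger_gap: 0.0423
grip_force: 41.4
```

Run:
```python
from h import *
st=get_state(); print(st["tcp_pos"],st["grip_force"],st["finger_gap"],st["wrist_force"],st["clock"])
o=[]
for c in("side","top"):
    p=read_camera(c); u,v=proj(p,(.524,-.28,.06)).astype(int); r=45 if c=="side" else 30
    o.append(cv2.resize(p["color"][v-r:v+r,u-r:u+r],(400,400),interpolation=cv2.INTER_CUBIC)); print(u,v)
cv2.imwrite("pics/g4.png",np.hstack(o)[...,::-1])
```

```text
[ 0.51913962 -0.29256807  0.15667776] 41.37077271938324 0.042315119226594235 [ 0.34268711 -0.68573213 -2.08248601] 6.6833
302 234
326 202
```

View pics/g4.png

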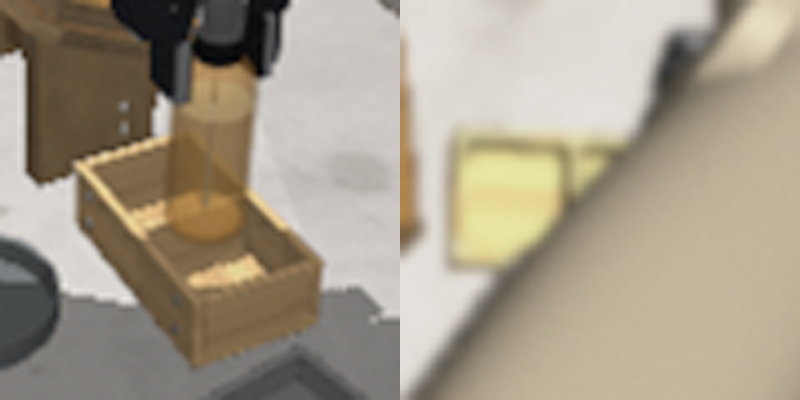

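Run:
```python
from h import *
p=read_camera("side"); f=lambda a,b:(302-45+(a+.5)*90/400-.5,234-45+(b+.5)*90/400-.5)
print("foot",at_z(p,f(205,225),.06))
for q in((78,162),(195,318),(320,262)): print(at_z(p,f(*q),.045))
```

```text
foot [ 0.51559558 -0.29487432  0.06      ]
[ 0.49554983 -0.19465651  0.045     ]
[ 0.4807487  -0.33952764  0.045     ]
[ 0.56144334 -0.33523726  0.045     ]
```

The picture shows the foot over the far bay at about (303,240), clear of the walls. I'll shift +7 mm in x and -2 mm in y, then lower.

{"method": "jog_arm", "body": {
  "moves": [
    {"slide":[-2,7,0],"angular":[0,0,0],"fingers":0.7},
    {"slide":[-2,7,12],"angular":[0,0,0],"fingers":0.7},
    {"slide":[-2,7,25],"angular":[0,0,0],"fingers":0.7},
    {"slide":[-2,7,36],"angular":[0,0,0],"fingers":0.7},
    {"slide":[-2,7,44],"angular":[0,0,0],"fingers":0.7},
    {"slide":[-2,7,49],"angular":[0,0,0],"fingers":0.7},
    {"slide":[-2,7,51],"angular":[0,0,0],"fingers":0.7},
    {"slide":[-2,7,51],"angular":[0,0,0],"fingers":0.7},
    {"slide":[-2,7,51],"angular":[0,0,0],"fingers":0.7}
  ]
}}

```text
clock: 7.58
tcp_pos: [0.5286, -0.2969, 0.1097]
orientation: [0.0, 0.707, 0.707, 0.0]
wrist_force: [-0.4, 0.3, -1.2]
finger_gap: 0.0425
grip_force: 41.5
```

{"method": "jog_arm", "body": {
  "moves": [
    {"slide":[0,0,2],"angular":[0,0,0],"fingers":0.7},
    {"slide":[0,0,4],"angular":[0,0,0],"fingers":0.7},
    {"slide":[0,0,4],"angular":[0,0,0],"fingers":0.7}
  ]
}}

```text
clock: 7.83
tcp_pos: [0.5284, -0.2966, 0.1052]
orientation: [-0.0, 0.707, 0.707, 0.0]
wrist_force: [-0.5, -0.5, -2.6]
finger_gap: 0.0424
grip_force: 41.5
```

{"method": "jog_arm", "body": {
  "moves": [
    {"slide":[0,0,1],"angular":[0,0,0],"fingers":0.7},
    {"slide":[0,0,2],"angular":[0,0,0],"fingers":0.7},
    {"slide":[0,0,2],"angular":[0,0,0],"fingers":0.7}
  ]
}}

```text
clock: 8.08
tcp_pos: [0.5283, -0.2966, 0.1031]
orientation: [-0.0, 0.707, 0.707, 0.0]
wrist_force: [0.5, -0.9, -1.8]
finger_gap: 0.0421
grip_force: 41.5
```

{"method": "jog_arm", "body": {
  "moves": [
    {"slide":[0,0,1],"angular":[0,0,0],"fingers":0.7},
    {"slide":[0,0,1.5],"angular":[0,0,0],"fingers":0.7},
    {"slide":[0,0,1.5],"angular":[0,0,0],"fingers":0.7}
  ]
}}

```text
clock: 8.33
tcp_pos: [0.5285, -0.2968, 0.102]
orientation: [0.0, 0.707, 0.707, -0.0]
wrist_force: [-0.9, -0.9, 0.4]
finger_gap: 0.0422
grip_force: 41.6
```

Contact shows in the force, so release and rise.

{"method": "jog_arm", "body": {
  "moves": [
    {"slide":[0,0,0.5],"angular":[0,0,0],"fingers":0.45},
    {"slide":[0,0,0.5],"angular":[0,0,0],"fingers":0.3},
    {"slide":[0,0,0.5],"angular":[0,0,0],"fingers":0.1},
    {"slide":[0,0,0.5],"angular":[0,0,0],"fingers":0},
    {"slide":[0,0,0],"angular":[0,0,0],"fingers":0},
    {"slide":[0,0,-10],"angular":[0,0,0],"fingers":0},
    {"slide":[0,0,-40],"angular":[0,0,0],"fingers":0},
    {"slide":[0,0,-80],"angular":[0,0,0],"fingers":0},
    {"slide":[0,0,-120],"angular":[0,0,0],"fingers":0},
    {"slide":[0,0,-160],"angular":[0,0,0],"fingers":0}
  ]
}}

```text
clock: 9.17
tcp_pos: [0.528, -0.2963, 0.2643]
orientation: [0.0, 0.707, 0.707, 0.0]
wrist_force: [0.9, -1.7, 0.5]
finger_gap: 0.0852
grip_force: 0.0
```

{"method": "jog_arm", "body": {
  "moves": [
    {"slide":[40,-25,0],"angular":[0,0,0],"fingers":0},
    {"slide":[75,-50,0],"angular":[0,0,0],"fingers":0},
    {"slide":[110,-72,0],"angular":[0,0,0],"fingers":0},
    {"slide":[145,-92,0],"angular":[0,0,0],"fingers":0},
    {"slide":[185,-100,0],"angular":[0,0,0],"fingers":0},
    {"slide":[225,-105,0],"angular":[0,0,0],"fingers":0},
    {"slide":[265,-105,0],"angular":[0,0,0],"fingers":0},
    {"slide":[305,-105,0],"angular":[0,0,0],"fingers":0},
    {"slide":[345,-105,0],"angular":[0,0,0],"fingers":0},
    {"slide":[385,-100,0],"angular":[0,0,0],"fingers":0}
  ]
}}

```text
clock: 10.0
tcp_pos: [0.4273, 0.0902, 0.2632]
orientation: [0.001, 0.707, 0.707, 0.001]
wrist_force: [0.7, -0.4, -0.2]
finger_gap: 0.0853
grip_force: 0.0
```

{"method": "jog_arm", "body": {
  "moves": [
    {"slide":[25,3,0],"angular":[0,0,0],"fingers":0},
    {"slide":[39,7,0],"angular":[0,0,0],"fingers":0},
    {"slide":[39,7,0],"angular":[0,0,0],"fingers":0},
    {"slide":[39,7,30],"angular":[0,0,0],"fingers":0},
    {"slide":[39,7,65],"angular":[0,0,0],"fingers":0},
    {"slide":[39,7,95],"angular":[0,0,0],"fingers":0},
    {"slide":[39,7,115],"angular":[0,0,0],"fingers":0},
    {"slide":[39,7,115],"angular":[0,0,0],"fingers":0},
    {"slide":[39,7,115],"angular":[0,0,0],"fingers":0}
  ]
}}

```text
clock: 10.75
tcp_pos: [0.4346, 0.1266, 0.1468]
orientation: [-0.001, 0.707, 0.707, -0.001]
wrist_force: [0.6, 0.0, 0.5]
finger_gap: 0.0856
grip_force: 0.0
```

Run:
```python
from h import *
st=get_state(); print(st["tcp_pos"],st["wrist_force"],st["clock"])
o=[]
p=read_camera("side")
for X in((.525,-.285,.06),(.436,.126,.1)):
    u,v=proj(p,X).astype(int); r=40
    o.append(cv2.resize(p["color"][v-r:v+r,u-r:u+r],(400,400),interpolation=cv2.INTER_CUBIC)); print(u,v)
cv2.imwrite("pics/g5.png",np.hstack(o)[...,::-1])
```

```text
[0.4346299  0.12657548 0.14683102] [0.60824033 0.02612076 0.47030837] 10.75
303 235
204 162
```

View pics/g5.png

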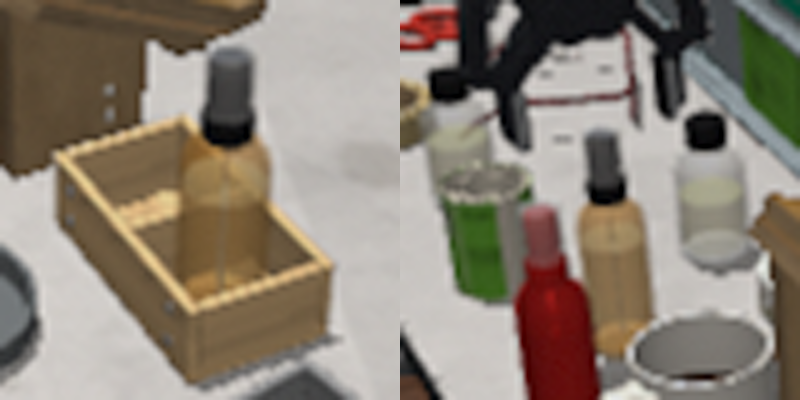

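The picture shows the first spray bottle standing upright in the far bay (about (303,235)), and the open gripper centred over the second.

{"method": "jog_arm", "body": {
  "moves": [
    {"slide":[0,2,20],"angular":[0,0,0],"fingers":0},
    {"slide":[0,2,40],"angular":[0,0,0],"fingers":0},
    {"slide":[0,2,51],"angular":[0,0,0],"fingers":0},
    {"slide":[0,2,51],"angular":[0,0,0],"fingers":0},
    {"slide":[0,2,51],"angular":[0,0,0],"fingers":0},
    {"slide":[0,2,51],"angular":[0,0,0],"fingers":0.3},
    {"slide":[0,2,51],"angular":[0,0,0],"fingers":0.4},
    {"slide":[0,2,51],"angular":[0,0,0],"fingers":0.6},
    {"slide":[0,2,51],"angular":[0,0,0],"fingers":0.7},
    {"slide":[0,2,51],"angular":[0,0,0],"fingers":0.7}
  ],
  "squeeze": 40
}}

```text
clock: 11.63
tcp_pos: [0.438, 0.1274, 0.0971]
orientation: [0.001, 0.707, 0.707, 0.001]
wrist_force: [-2.2, 0.3, 6.4]
finger_gap: 0.0421
grip_force: 39.6
```

{"method": "jog_arm", "body": {
  "moves": [
    {"slide":[0,0,-5],"angular":[0,0,0],"fingers":0.7},
    {"slide":[0,0,-15],"angular":[0,0,0],"fingers":0.7},
    {"slide":[0,0,-30],"angular":[0,0,0],"fingers":0.7},
    {"slide":[0,0,-50],"angular":[0,0,0],"fingers":0.7},
    {"slide":[0,0,-75],"angular":[0,0,0],"fingers":0.7},
    {"slide":[0,0,-105],"angular":[0,0,0],"fingers":0.7},
    {"slide":[0,0,-135],"angular":[0,0,0],"fingers":0.7},
    {"slide":[0,0,-165],"angular":[0,0,0],"fingers":0.7},
    {"slide":[0,0,-190],"angular":[0,0,0],"fingers":0.7},
    {"slide":[0,0,-190],"angular":[0,0,0],"fingers":0.7}
  ]
}}

```text
clock: 12.47
tcp_pos: [0.4394, 0.1276, 0.2912]
orientation: [0.003, 0.707, 0.707, 0.003]
wrist_force: [1.7, -0.1, -2.1]
finger_gap: 0.0421
grip_force: 41.2
```

{"method": "jog_arm", "body": {
  "moves": [
    {"slide":[-12,-3,0],"angular":[0,0,0],"fingers":0.7},
    {"slide":[-40,-8,0],"angular":[0,0,0],"fingers":0.7},
    {"slide":[-78,-12,0],"angular":[0,0,0],"fingers":0.7},
    {"slide":[-117,-15,0],"angular":[0,0,0],"fingers":0.7},
    {"slide":[-157,-15,0],"angular":[0,0,0],"fingers":0.7},
    {"slide":[-197,-10,0],"angular":[0,0,0],"fingers":0.7},
    {"slide":[-235,0,0],"angular":[0,0,0],"fingers":0.7},
    {"slide":[-270,18,0],"angular":[0,0,0],"fingers":0.7},
    {"slide":[-303,38,0],"angular":[0,0,0],"fingers":0.7},
    {"slide":[-330,60,0],"angular":[0,0,0],"fingers":0.7}
  ]
}}

```text
clock: 13.3
tcp_pos: [0.497, -0.2052, 0.2847]
orientation: [-0.001, 0.708, 0.706, -0.0]
wrist_force: [0.6, 0.9, -1.7]
finger_gap: 0.0422
grip_force: 41.2
```

{"method": "jog_arm", "body": {
  "moves": [
    {"slide":[-15,18,0],"angular":[0,0,0],"fingers":0.7},
    {"slide":[-25,29,0],"angular":[0,0,0],"fingers":0.7},
    {"slide":[-27,31,0],"angular":[0,0,0],"fingers":0.7},
    {"slide":[-27,31,15],"angular":[0,0,0],"fingers":0.7},
    {"slide":[-27,31,40],"angular":[0,0,0],"fingers":0.7},
    {"slide":[-27,31,70],"angular":[0,0,0],"fingers":0.7},
    {"slide":[-27,31,100],"angular":[0,0,0],"fingers":0.7},
    {"slide":[-27,31,120],"angular":[0,0,0],"fingers":0.7},
    {"slide":[-27,31,128],"angular":[0,0,0],"fingers":0.7},
    {"slide":[-27,31,128],"angular":[0,0,0],"fingers":0.7}
  ]
}}

```text
clock: 14.13
tcp_pos: [0.5262, -0.228, 0.1551]
orientation: [-0.003, 0.707, 0.707, -0.001]
wrist_force: [-0.2, 0.7, -1.6]
finger_gap: 0.0421
grip_force: 41.3
```

Run:
```python
from h import *
st=get_state(); print(st["tcp_pos"],st["wrist_force"],st["clock"])
p=read_camera("side"); u,v=proj(p,(.525,-.25,.08)).astype(int); r=40
cv2.imwrite("pics/g6.png",cv2.resize(p["color"][v-r:v+r,u-r:u+r],(480,480),interpolation=cv2.INTER_CUBIC)[...,::-1]); print(u,v)
f=lambda X:(proj(p,X)-[u-r,v-r]+.5)*6
print("expected foot",f((.529,-.231,.065)))
```

```text
[ 0.52623624 -0.22801978  0.15509709] [-0.15064707  0.68990923 -1.59778107] 14.1333
295 221
expected foot [231.55734047 249.19769925]
```

View pics/g6.png

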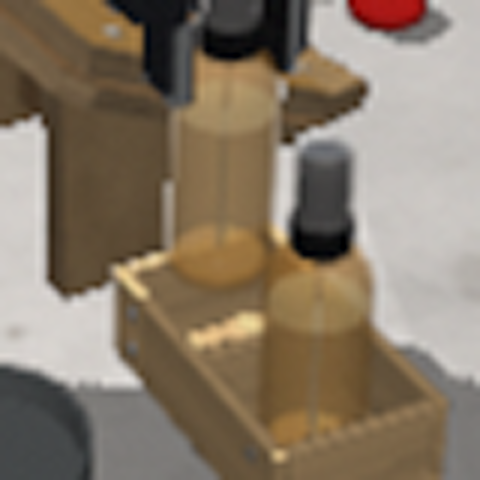

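The picture shows the second bottle above the near bay (foot about (220,255) in the crop). I'll nudge +3 mm x and -3 mm y and lower.

{"method": "jog_arm", "body": {
  "moves": [
    {"slide":[-3,3,0],"angular":[0,0,0],"fingers":0.7},
    {"slide":[-3,3,12],"angular":[0,0,0],"fingers":0.7},
    {"slide":[-3,3,25],"angular":[0,0,0],"fingers":0.7},
    {"slide":[-3,3,36],"angular":[0,0,0],"fingers":0.7},
    {"slide":[-3,3,44],"angular":[0,0,0],"fingers":0.7},
    {"slide":[-3,3,48],"angular":[0,0,0],"fingers":0.7},
    {"slide":[-3,3,48],"angular":[0,0,0],"fingers":0.7},
    {"slide":[-3,3,48],"angular":[0,0,0],"fingers":0.7}
  ]
}}

```text
clock: 14.85
tcp_pos: [0.5316, -0.2328, 0.1101]
orientation: [0.0, 0.707, 0.707, 0.0]
wrist_force: [-0.0, -0.3, -2.7]
finger_gap: 0.042
grip_force: 41.4
```

{"method": "jog_arm", "body": {
  "moves": [
    {"slide":[0,0,1.5],"angular":[0,0,0],"fingers":0.7},
    {"slide":[0,0,3],"angular":[0,0,0],"fingers":0.7},
    {"slide":[0,0,3],"angular":[0,0,0],"fingers":0.7}
  ]
}}

```text
clock: 15.1
tcp_pos: [0.5315, -0.2327, 0.1069]
orientation: [0.0, 0.707, 0.707, 0.0]
wrist_force: [-0.7, -0.5, -2.7]
finger_gap: 0.0422
grip_force: 41.4
```

{"method": "jog_arm", "body": {
  "moves": [
    {"slide":[0,0,1.5],"angular":[0,0,0],"fingers":0.7},
    {"slide":[0,0,3],"angular":[0,0,0],"fingers":0.7},
    {"slide":[0,0,3],"angular":[0,0,0],"fingers":0.7}
  ]
}}

```text
clock: 15.35
tcp_pos: [0.5312, -0.2326, 0.1035]
orientation: [-0.0, 0.707, 0.707, -0.0]
wrist_force: [-0.1, -0.5, -2.5]
finger_gap: 0.0424
grip_force: 41.4
```

{"method": "jog_arm", "body": {
  "moves": [
    {"slide":[0,0,0.6],"angular":[0,0,0],"fingers":0.7},
    {"slide":[0,0,1],"angular":[0,0,0],"fingers":0.7},
    {"slide":[0,0,1],"angular":[0,0,0],"fingers":0.7}
  ]
}}

```text
clock: 15.6
tcp_pos: [0.5314, -0.2328, 0.1032]
orientation: [0.0, 0.707, 0.707, -0.0]
wrist_force: [-2.4, 0.9, 3.1]
finger_gap: 0.0422
grip_force: 41.8
```

{"method": "jog_arm", "body": {
  "moves": [
    {"slide":[0,0,0],"angular":[0,0,0],"fingers":0.45},
    {"slide":[0,0,0],"angular":[0,0,0],"fingers":0.3},
    {"slide":[0,0,0],"angular":[0,0,0],"fingers":0.1},
    {"slide":[0,0,0],"angular":[0,0,0],"fingers":0},
    {"slide":[0,0,0],"angular":[0,0,0],"fingers":0},
    {"slide":[0,0,-10],"angular":[0,0,0],"fingers":0},
    {"slide":[0,0,-45],"angular":[0,0,0],"fingers":0},
    {"slide":[0,0,-85],"angular":[0,0,0],"fingers":0},
    {"slide":[0,0,-125],"angular":[0,0,0],"fingers":0},
    {"slide":[0,0,-165],"angular":[0,0,0],"fingers":0}
  ]
}}

```text
clock: 16.43
tcp_pos: [0.531, -0.2324, 0.2703]
orientation: [0.0, 0.707, 0.707, 0.0]
wrist_force: [1.1, -1.1, -0.1]
finger_gap: 0.0853
grip_force: 0.0
```

{"method": "jog_arm", "body": {
  "moves": [
    {"slide":[40,-15,0],"angular":[0,0,0],"fingers":0},
    {"slide":[78,-30,0],"angular":[0,0,0],"fingers":0},
    {"slide":[116,-40,0],"angular":[0,0,0],"fingers":0},
    {"slide":[156,-45,0],"angular":[0,0,0],"fingers":0},
    {"slide":[197,-45,0],"angular":[0,0,0],"fingers":0},
    {"slide":[238,-45,0],"angular":[0,0,0],"fingers":0},
    {"slide":[278,-40,0],"angular":[0,0,0],"fingers":0},
    {"slide":[317,-30,0],"angular":[0,0,0],"fingers":0},
    {"slide":[355,-18,0],"angular":[0,0,0],"fingers":0},
    {"slide":[393,-5,0],"angular":[0,0,0],"fingers":0}
  ]
}}

```text
clock: 17.27
tcp_pos: [0.5262, 0.1625, 0.2692]
orientation: [0.001, 0.707, 0.707, 0.001]
wrist_force: [0.6, -0.9, -0.1]
finger_gap: 0.0854
grip_force: 0.0
```

{"method": "jog_arm", "body": {
  "moves": [
    {"slide":[35,5,0],"angular":[0,0,0],"fingers":0},
    {"slide":[51,7,0],"angular":[0,0,0],"fingers":0},
    {"slide":[51,7,0],"angular":[0,0,0],"fingers":0},
    {"slide":[51,7,35],"angular":[0,0,0],"fingers":0},
    {"slide":[51,7,75],"angular":[0,0,0],"fingers":0},
    {"slide":[51,7,115],"angular":[0,0,0],"fingers":0},
    {"slide":[51,7,150],"angular":[0,0,0],"fingers":0},
    {"slide":[51,7,150],"angular":[0,0,0],"fingers":0},
    {"slide":[51,7,150],"angular":[0,0,0],"fingers":0}
  ]
}}

```text
clock: 18.02
tcp_pos: [0.5317, 0.2102, 0.117]
orientation: [-0.001, 0.707, 0.707, -0.002]
wrist_force: [0.3, 0.0, -0.3]
finger_gap: 0.0855
grip_force: 0.0
```

Run:
```python
from h import *
st=get_state(); print(st["tcp_pos"],st["wrist_force"],st["clock"])
o=[]
p=read_camera("side")
for X in((.525,-.265,.07),(.537,.212,.1)):
    u,v=proj(p,X).astype(int); r=35
    o.append(cv2.resize(p["color"][v-r:v+r,u-r:u+r],(390,390),interpolation=cv2.INTER_CUBIC)); print(u,v)
cv2.imwrite("pics/g7.png",np.hstack(o)[...,::-1])
```

```text
[0.53174097 0.2102276  0.11704032] [ 0.34084378  0.01299869 -0.32745311] 18.0167
299 227
224 145
```

View pics/g7.png

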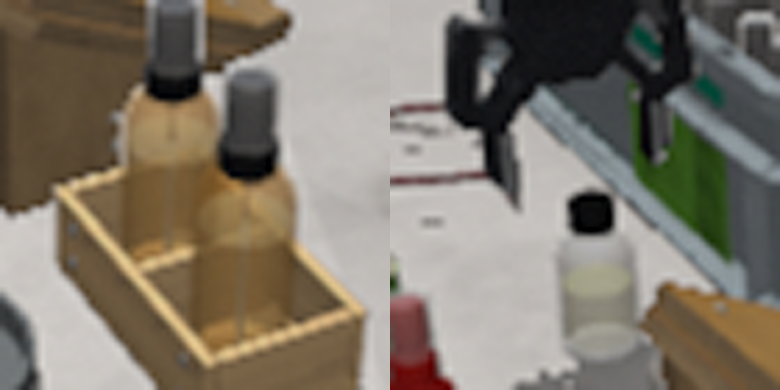

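Both spray bottles stand in their bays, and the gripper is over sample bottle B to within about 4 mm. I'll descend and grip.

{"method": "jog_arm", "body": {
  "moves": [
    {"slide":[1,4,20],"angular":[0,0,0],"fingers":0},
    {"slide":[1,4,40],"angular":[0,0,0],"fingers":0},
    {"slide":[1,4,58],"angular":[0,0,0],"fingers":0},
    {"slide":[1,4,66],"angular":[0,0,0],"fingers":0},
    {"slide":[1,4,66],"angular":[0,0,0],"fingers":0},
    {"slide":[1,4,66],"angular":[0,0,0],"fingers":0.25},
    {"slide":[1,4,66],"angular":[0,0,0],"fingers":0.35},
    {"slide":[1,4,66],"angular":[0,0,0],"fingers":0.5},
    {"slide":[1,4,66],"angular":[0,0,0],"fingers":0.65},
    {"slide":[1,4,66],"angular":[0,0,0],"fingers":0.65}
  ],
  "squeeze": 40
}}

```text
clock: 18.9
tcp_pos: [0.5383, 0.2127, 0.0538]
orientation: [0.001, 0.707, 0.707, 0.001]
wrist_force: [-1.9, -0.8, 5.3]
finger_gap: 0.049
grip_force: 40.6
```

{"method": "jog_arm", "body": {
  "moves": [
    {"slide":[0,0,-5],"angular":[0,0,0],"fingers":0.65},
    {"slide":[0,0,-15],"angular":[0,0,0],"fingers":0.65},
    {"slide":[0,0,-30],"angular":[0,0,0],"fingers":0.65},
    {"slide":[0,0,-50],"angular":[0,0,0],"fingers":0.65},
    {"slide":[0,0,-75],"angular":[0,0,0],"fingers":0.65},
    {"slide":[0,0,-105],"angular":[0,0,0],"fingers":0.65},
    {"slide":[0,0,-135],"angular":[0,0,0],"fingers":0.65},
    {"slide":[0,0,-170],"angular":[0,0,0],"fingers":0.65},
    {"slide":[0,0,-200],"angular":[0,0,0],"fingers":0.65},
    {"slide":[0,0,-220],"angular":[0,0,0],"fingers":0.65}
  ]
}}

```text
clock: 19.73
tcp_pos: [0.5377, 0.2125, 0.2763]
orientation: [0.001, 0.707, 0.707, 0.002]
wrist_force: [0.3, 0.6, -2.9]
finger_gap: 0.049
grip_force: 42.0
```

{"method": "jog_arm", "body": {
  "moves": [
    {"slide":[-12,-10,0],"angular":[0,0,0],"fingers":0.65},
    {"slide":[-38,-25,0],"angular":[0,0,0],"fingers":0.65},
    {"slide":[-70,-42,0],"angular":[0,0,0],"fingers":0.65},
    {"slide":[-107,-58,0],"angular":[0,0,0],"fingers":0.65},
    {"slide":[-145,-72,0],"angular":[0,0,0],"fingers":0.65},
    {"slide":[-184,-83,0],"angular":[0,0,0],"fingers":0.65},
    {"slide":[-224,-90,0],"angular":[0,0,0],"fingers":0.65},
    {"slide":[-264,-90,0],"angular":[0,0,0],"fingers":0.65},
    {"slide":[-304,-90,0],"angular":[0,0,0],"fingers":0.65},
    {"slide":[-344,-88,0],"angular":[0,0,0],"fingers":0.65}
  ]
}}

```text
clock: 20.57
tcp_pos: [0.4483, -0.1333, 0.273]
orientation: [0.001, 0.707, 0.707, 0.0]
wrist_force: [1.3, 0.1, -3.1]
finger_gap: 0.049
grip_force: 42.4
```

{"method": "jog_arm", "body": {
  "moves": [
    {"slide":[-40,3,0],"angular":[0,0,0],"fingers":0.65},
    {"slide":[-80,8,0],"angular":[0,0,0],"fingers":0.65},
    {"slide":[-119,14,0],"angular":[0,0,0],"fingers":0.65},
    {"slide":[-158,20,0],"angular":[0,0,0],"fingers":0.65},
    {"slide":[-197,27,0],"angular":[0,0,0],"fingers":0.65},
    {"slide":[-235,34,0],"angular":[0,0,0],"fingers":0.65},
    {"slide":[-272,41,0],"angular":[0,0,0],"fingers":0.65},
    {"slide":[-305,47,0],"angular":[0,0,0],"fingers":0.65},
    {"slide":[-330,51,0],"angular":[0,0,0],"fingers":0.65},
    {"slide":[-338,52,0],"angular":[0,0,0],"fingers":0.65}
  ]
}}

```text
clock: 21.4
tcp_pos: [0.5009, -0.4736, 0.2708]
orientation: [0.0, 0.708, 0.706, -0.0]
wrist_force: [0.1, -0.1, -3.0]
finger_gap: 0.0489
grip_force: 42.4
```

{"method": "jog_arm", "body": {
  "moves": [
    {"slide":[0,0,10],"angular":[0,0,0],"fingers":0.65},
    {"slide":[0,0,35],"angular":[0,0,0],"fingers":0.65},
    {"slide":[0,0,70],"angular":[0,0,0],"fingers":0.65},
    {"slide":[0,0,105],"angular":[0,0,0],"fingers":0.65},
    {"slide":[0,0,135],"angular":[0,0,0],"fingers":0.65},
    {"slide":[0,0,160],"angular":[0,0,0],"fingers":0.65},
    {"slide":[0,0,172],"angular":[0,0,0],"fingers":0.65},
    {"slide":[0,0,172],"angular":[0,0,0],"fingers":0.65},
    {"slide":[0,0,172],"angular":[0,0,0],"fingers":0.65}
  ]
}}

```text
clock: 22.15
tcp_pos: [0.5011, -0.4688, 0.0996]
orientation: [-0.001, 0.707, 0.707, 0.0]
wrist_force: [-0.1, 0.1, -3.4]
finger_gap: 0.0489
grip_force: 42.4
```

Run:
```python
from h import *
st=get_state(); print(st["tcp_pos"],st["wrist_force"],st["clock"])
p=read_camera("side"); u,v=proj(p,(.5,-.435,.04)).astype(int); r=50
im=cv2.resize(p["color"][v-r:v+r,u-r:u+r],(500,500),interpolation=cv2.INTER_CUBIC); print(u,v)
f=lambda X:(proj(p,X)-[u-r,v-r]+.5)*5
print("foot exp",f((*st["tcp_pos"][:2],st["tcp_pos"][2]-.053)))
c=np.array((.499,-.437)); yv=np.array((-.12,.993)); xv=np.array((.993,.12))
print([np.round(f((*(c+a*.041*xv+b*.071*yv),.024)),0) for a,b in((1,1),(1,-1),(-1,-1),(-1,1))])
for a,b in((1,1),(1,-1),(-1,-1),(-1,1)): cv2.circle(im,tuple(int(k) for k in f((*(c+a*.041*xv+b*.071*yv),.024))),3,(255,0,0),1)
cv2.imwrite("pics/g8.png",im[...,::-1])
```

```text
[ 0.50110103 -0.46878043  0.09963788] [-0.11887055  0.10190877 -3.4059944 ] 22.15
333 285
foot exp [310.34955059 296.6878485 ]
[array([208., 155.]), array([452., 348.]), array([306., 447.]), array([ 69., 232.])]
```

View pics/g8.png

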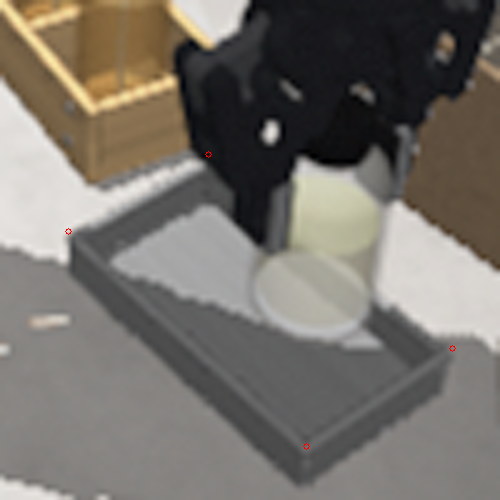

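The tray outline matches the model (red corner marks), and the bottle is above the far half. I'll lower it.

{"method": "jog_arm", "body": {
  "moves": [
    {"slide":[-2,2,5],"angular":[0,0,0],"fingers":0.65},
    {"slide":[-2,2,18],"angular":[0,0,0],"fingers":0.65},
    {"slide":[-2,2,28],"angular":[0,0,0],"fingers":0.65},
    {"slide":[-2,2,35],"angular":[0,0,0],"fingers":0.65},
    {"slide":[-2,2,38],"angular":[0,0,0],"fingers":0.65},
    {"slide":[-2,2,38],"angular":[0,0,0],"fingers":0.65},
    {"slide":[-2,2,38],"angular":[0,0,0],"fingers":0.65}
  ]
}}

```text
clock: 22.78
tcp_pos: [0.5034, -0.4717, 0.0619]
orientation: [-0.0, 0.707, 0.707, 0.0]
wrist_force: [-0.6, -0.6, -2.5]
finger_gap: 0.0487
grip_force: 42.4
```

{"method": "jog_arm", "body": {
  "moves": [
    {"slide":[0,0,1.5],"angular":[0,0,0],"fingers":0.65},
    {"slide":[0,0,3],"angular":[0,0,0],"fingers":0.65},
    {"slide":[0,0,3],"angular":[0,0,0],"fingers":0.65}
  ]
}}

```text
clock: 23.03
tcp_pos: [0.5035, -0.4718, 0.0589]
orientation: [0.0, 0.707, 0.707, 0.0]
wrist_force: [0.1, 0.3, -2.8]
finger_gap: 0.049
grip_force: 42.4
```

{"method": "jog_arm", "body": {
  "moves": [
    {"slide":[0,0,1],"angular":[0,0,0],"fingers":0.65},
    {"slide":[0,0,2],"angular":[0,0,0],"fingers":0.65},
    {"slide":[0,0,2],"angular":[0,0,0],"fingers":0.65}
  ]
}}

```text
clock: 23.28
tcp_pos: [0.5036, -0.4718, 0.057]
orientation: [0.0, 0.707, 0.707, 0.0]
wrist_force: [0.0, -0.3, -1.4]
finger_gap: 0.0491
grip_force: 42.3
```

{"method": "jog_arm", "body": {
  "moves": [
    {"slide":[0,0,0.6],"angular":[0,0,0],"fingers":0.65},
    {"slide":[0,0,1],"angular":[0,0,0],"fingers":0.65},
    {"slide":[0,0,1],"angular":[0,0,0],"fingers":0.65}
  ]
}}

```text
clock: 23.53
tcp_pos: [0.5035, -0.472, 0.0569]
orientation: [0.001, 0.707, 0.707, -0.0]
wrist_force: [-2.0, 1.8, 5.5]
finger_gap: 0.0487
grip_force: 42.9
```

{"method": "jog_arm", "body": {
  "moves": [
    {"slide":[0,0,0],"angular":[0,0,0],"fingers":0.4},
    {"slide":[0,0,0],"angular":[0,0,0],"fingers":0.2},
    {"slide":[0,0,0],"angular":[0,0,0],"fingers":0},
    {"slide":[0,0,0],"angular":[0,0,0],"fingers":0},
    {"slide":[0,0,-10],"angular":[0,0,0],"fingers":0},
    {"slide":[0,0,-45],"angular":[0,0,0],"fingers":0},
    {"slide":[0,0,-85],"angular":[0,0,0],"fingers":0},
    {"slide":[0,0,-125],"angular":[0,0,0],"fingers":0},
    {"slide":[0,0,-165],"angular":[0,0,0],"fingers":0},
    {"slide":[0,0,-205],"angular":[0,0,0],"fingers":0}
  ]
}}

```text
clock: 24.37
tcp_pos: [0.5032, -0.4713, 0.2637]
orientation: [0.0, 0.707, 0.707, 0.0]
wrist_force: [1.4, -0.6, 0.4]
finger_gap: 0.0854
grip_force: 0.0
```

{"method": "jog_arm", "body": {
  "moves": [
    {"slide":[40,-6,0],"angular":[0,0,0],"fingers":0},
    {"slide":[80,-12,0],"angular":[0,0,0],"fingers":0},
    {"slide":[120,-20,0],"angular":[0,0,0],"fingers":0},
    {"slide":[160,-28,0],"angular":[0,0,0],"fingers":0},
    {"slide":[200,-36,0],"angular":[0,0,0],"fingers":0},
    {"slide":[240,-44,0],"angular":[0,0,0],"fingers":0},
    {"slide":[280,-52,0],"angular":[0,0,0],"fingers":0},
    {"slide":[320,-58,0],"angular":[0,0,0],"fingers":0},
    {"slide":[360,-63,0],"angular":[0,0,0],"fingers":0},
    {"slide":[400,-68,0],"angular":[0,0,0],"fingers":0}
  ]
}}

```text
clock: 25.2
tcp_pos: [0.4346, -0.07, 0.2618]
orientation: [0.001, 0.707, 0.707, 0.0]
wrist_force: [1.1, -0.8, 1.2]
finger_gap: 0.0854
grip_force: 0.0
```

{"method": "jog_arm", "body": {
  "moves": [
    {"slide":[40,-3,0],"angular":[0,0,0],"fingers":0},
    {"slide":[80,-6,0],"angular":[0,0,0],"fingers":0},
    {"slide":[120,-8,0],"angular":[0,0,0],"fingers":0},
    {"slide":[160,-10,0],"angular":[0,0,0],"fingers":0},
    {"slide":[200,-12,0],"angular":[0,0,0],"fingers":0},
    {"slide":[240,-14,0],"angular":[0,0,0],"fingers":0},
    {"slide":[280,-16,0],"angular":[0,0,0],"fingers":0},
    {"slide":[320,-18,0],"angular":[0,0,0],"fingers":0},
    {"slide":[360,-20,0],"angular":[0,0,0],"fingers":0},
    {"slide":[400,-22,0],"angular":[0,0,0],"fingers":0}
  ]
}}

```text
clock: 26.03
tcp_pos: [0.4127, 0.3305, 0.2618]
orientation: [0.0, 0.707, 0.707, 0.001]
wrist_force: [2.2, 0.2, -0.9]
finger_gap: 0.0856
grip_force: 0.0
```

{"method": "jog_arm", "body": {
  "moves": [
    {"slide":[40,-2,0],"angular":[0,0,0],"fingers":0},
    {"slide":[51,-3,0],"angular":[0,0,0],"fingers":0},
    {"slide":[51,-3,0],"angular":[0,0,0],"fingers":0},
    {"slide":[51,-3,40],"angular":[0,0,0],"fingers":0},
    {"slide":[51,-3,80],"angular":[0,0,0],"fingers":0},
    {"slide":[51,-3,120],"angular":[0,0,0],"fingers":0},
    {"slide":[51,-3,140],"angular":[0,0,0],"fingers":0},
    {"slide":[51,-3,140],"angular":[0,0,0],"fingers":0},
    {"slide":[51,-3,140],"angular":[0,0,0],"fingers":0}
  ]
}}

```text
clock: 26.78
tcp_pos: [0.4099, 0.3778, 0.1207]
orientation: [-0.0, 0.707, 0.707, -0.001]
wrist_force: [0.7, -0.2, 1.8]
finger_gap: 0.0853
grip_force: 0.0
```

Run:
```python
from meas import *
st=get_state(); print(st["tcp_pos"],st["wrist_force"],st["clock"])
for nm in("top","side"):
    p=read_camera(nm); g=p["color"].max(2)
    for n in("sample_bottle_a","label_roll","mug","balm_tin"):
        for d in tip_of(n,p)[:3]:
            if d["p"]>.3: print(nm,n,round(d["p"],2),at_z(p,d["point"],0)[:2])
    c,s_,_=blob(p,g<60,proj(p,(.503,-.472,.1)),9); print(nm,"cap far",None if c is None else at_z(p,c,.1)); 
    if nm=="side":
        c,s_,_=blob(p,g<60,proj(p,(.41,.38,.09)),7); print("sA cap",c,s_)
```

```text
[0.41  0.378 0.121] [ 0.749 -0.219  1.833] 26.7833
top sample_bottle_a 0.7 [ 0.5   -0.473]
top sample_bottle_a 0.6 [0.416 0.384]
top label_roll 0.67 [0.378 0.252]
top label_roll 0.56 [ 0.485 -0.462]
top mug 0.75 [ 0.409 -0.065]
top balm_tin 0.73 [0.584 0.1  ]
top cap far [ 0.501 -0.471  0.1  ]
side sample_bottle_a 0.79 [ 0.503 -0.478]
side sample_bottle_a 0.72 [0.405 0.377]
side label_roll 0.62 [0.39 0.26]
side mug 0.96 [ 0.403 -0.072]
side balm_tin 0.44 [0.585 0.116]
side cap far [ 0.499 -0.478  0.1  ]
sA cap [173.178 138.578] [170 136   8   7  45]
```

The sample bottle stands in the far half, and the gripper is over sample bottle A.

{"method": "jog_arm", "body": {
  "moves": [
    {"slide":[1,1,20],"angular":[0,0,0],"fingers":0},
    {"slide":[1,1,40],"angular":[0,0,0],"fingers":0},
    {"slide":[1,1,60],"angular":[0,0,0],"fingers":0},
    {"slide":[1,1,68],"angular":[0,0,0],"fingers":0},
    {"slide":[1,1,68],"angular":[0,0,0],"fingers":0},
    {"slide":[1,1,68],"angular":[0,0,0],"fingers":0.25},
    {"slide":[1,1,68],"angular":[0,0,0],"fingers":0.35},
    {"slide":[1,1,68],"angular":[0,0,0],"fingers":0.5},
    {"slide":[1,1,68],"angular":[0,0,0],"fingers":0.65},
    {"slide":[1,1,68],"angular":[0,0,0],"fingers":0.65}
  ],
  "squeeze": 40
}}

```text
clock: 28.12
tcp_pos: [0.412, 0.3809, 0.0543]
orientation: [0.0, 0.707, 0.707, 0.001]
wrist_force: [-2.1, -0.0, 7.2]
finger_gap: 0.0489
grip_force: 41.4
```

{"method": "jog_arm", "body": {
  "moves": [
    {"slide":[0,0,-5],"angular":[0,0,0],"fingers":0.65},
    {"slide":[0,0,-15],"angular":[0,0,0],"fingers":0.65},
    {"slide":[0,0,-30],"angular":[0,0,0],"fingers":0.65},
    {"slide":[0,0,-50],"angular":[0,0,0],"fingers":0.65},
    {"slide":[0,0,-75],"angular":[0,0,0],"fingers":0.65},
    {"slide":[0,0,-105],"angular":[0,0,0],"fingers":0.65},
    {"slide":[0,0,-135],"angular":[0,0,0],"fingers":0.65},
    {"slide":[0,0,-170],"angular":[0,0,0],"fingers":0.65},
    {"slide":[0,0,-200],"angular":[0,0,0],"fingers":0.65},
    {"slide":[0,0,-220],"angular":[0,0,0],"fingers":0.65}
  ]
}}

```text
clock: 28.95
tcp_pos: [0.4116, 0.3805, 0.277]
orientation: [0.0, 0.707, 0.707, 0.002]
wrist_force: [0.9, 0.5, -2.0]
finger_gap: 0.0487
grip_force: 41.9
```

{"method": "jog_arm", "body": {
  "moves": [
    {"slide":[-12,0,0],"angular":[0,0,0],"fingers":0.65},
    {"slide":[-38,1,0],"angular":[0,0,0],"fingers":0.65},
    {"slide":[-72,3,0],"angular":[0,0,0],"fingers":0.65},
    {"slide":[-110,5,0],"angular":[0,0,0],"fingers":0.65},
    {"slide":[-150,7,0],"angular":[0,0,0],"fingers":0.65},
    {"slide":[-190,9,0],"angular":[0,0,0],"fingers":0.65},
    {"slide":[-230,11,0],"angular":[0,0,0],"fingers":0.65},
    {"slide":[-270,13,0],"angular":[0,0,0],"fingers":0.65},
    {"slide":[-310,15,0],"angular":[0,0,0],"fingers":0.65},
    {"slide":[-350,18,0],"angular":[0,0,0],"fingers":0.65}
  ]
}}

```text
clock: 29.78
tcp_pos: [0.4276, 0.0283, 0.2721]
orientation: [-0.0, 0.707, 0.707, -0.0]
wrist_force: [1.6, 0.1, -3.9]
finger_gap: 0.0491
grip_force: 42.0
```

{"method": "jog_arm", "body": {
  "moves": [
    {"slide":[-40,3,0],"angular":[0,0,0],"fingers":0.65},
    {"slide":[-80,6,0],"angular":[0,0,0],"fingers":0.65},
    {"slide":[-120,11,0],"angular":[0,0,0],"fingers":0.65},
    {"slide":[-160,17,0],"angular":[0,0,0],"fingers":0.65},
    {"slide":[-199,24,0],"angular":[0,0,0],"fingers":0.65},
    {"slide":[-238,31,0],"angular":[0,0,0],"fingers":0.65},
    {"slide":[-277,38,0],"angular":[0,0,0],"fingers":0.65},
    {"slide":[-316,45,0],"angular":[0,0,0],"fingers":0.65},
    {"slide":[-354,52,0],"angular":[0,0,0],"fingers":0.65},
    {"slide":[-390,58,0],"angular":[0,0,0],"fingers":0.65}
  ]
}}

```text
clock: 30.62
tcp_pos: [0.4862, -0.3617, 0.2716]
orientation: [-0.001, 0.707, 0.707, -0.0]
wrist_force: [1.6, 0.5, -2.0]
finger_gap: 0.0486
grip_force: 42.0
```

{"method": "jog_arm", "body": {
  "moves": [
    {"slide":[-30,5,0],"angular":[0,0,0],"fingers":0.65},
    {"slide":[-43,8,0],"angular":[0,0,0],"fingers":0.65},
    {"slide":[-43,8,10],"angular":[0,0,0],"fingers":0.65},
    {"slide":[-43,8,40],"angular":[0,0,0],"fingers":0.65},
    {"slide":[-43,8,75],"angular":[0,0,0],"fingers":0.65},
    {"slide":[-43,8,110],"angular":[0,0,0],"fingers":0.65},
    {"slide":[-43,8,145],"angular":[0,0,0],"fingers":0.65},
    {"slide":[-43,8,172],"angular":[0,0,0],"fingers":0.65},
    {"slide":[-43,8,172],"angular":[0,0,0],"fingers":0.65},
    {"slide":[-43,8,172],"angular":[0,0,0],"fingers":0.65}
  ]
}}

```text
clock: 31.45
tcp_pos: [0.4934, -0.4001, 0.0987]
orientation: [-0.003, 0.707, 0.707, 0.0]
wrist_force: [0.4, -0.2, -1.2]
finger_gap: 0.0491
grip_force: 42.3
```

{"method": "jog_arm", "body": {
  "moves": [
    {"slide":[-2,1,5],"angular":[0,0,0],"fingers":0.65},
    {"slide":[-2,1,18],"angular":[0,0,0],"fingers":0.65},
    {"slide":[-2,1,28],"angular":[0,0,0],"fingers":0.65},
    {"slide":[-2,1,34],"angular":[0,0,0],"fingers":0.65},
    {"slide":[-2,1,36],"angular":[0,0,0],"fingers":0.65},
    {"slide":[-2,1,36],"angular":[0,0,0],"fingers":0.65},
    {"slide":[-2,1,36],"angular":[0,0,0],"fingers":0.65}
  ]
}}

```text
clock: 32.03
tcp_pos: [0.4967, -0.4049, 0.0653]
orientation: [0.0, 0.707, 0.707, 0.0]
wrist_force: [1.3, -0.5, -2.4]
finger_gap: 0.0487
grip_force: 42.3
```

{"method": "jog_arm", "body": {
  "moves": [
    {"slide":[0,0,1.5],"angular":[0,0,0],"fingers":0.65},
    {"slide":[0,0,3],"angular":[0,0,0],"fingers":0.65},
    {"slide":[0,0,3],"angular":[0,0,0],"fingers":0.65}
  ]
}}

```text
clock: 32.28
tcp_pos: [0.4965, -0.4047, 0.0618]
orientation: [0.0, 0.707, 0.707, 0.0]
wrist_force: [-1.0, -0.2, -2.5]
finger_gap: 0.0487
grip_force: 42.3
```

{"method": "jog_arm", "body": {
  "moves": [
    {"slide":[0,0,0.8],"angular":[0,0,0],"fingers":0.65},
    {"slide":[0,0,1.5],"angular":[0,0,0],"fingers":0.65},
    {"slide":[0,0,1.5],"angular":[0,0,0],"fingers":0.65}
  ]
}}

```text
clock: 32.53
tcp_pos: [0.4964, -0.4046, 0.0601]
orientation: [-0.0, 0.707, 0.707, 0.0]
wrist_force: [0.4, 0.5, -4.3]
finger_gap: 0.0489
grip_force: 42.3
```

{"method": "jog_arm", "body": {
  "moves": [
    {"slide":[0,0,1],"angular":[0,0,0],"fingers":0.65},
    {"slide":[0,0,2],"angular":[0,0,0],"fingers":0.65},
    {"slide":[0,0,2],"angular":[0,0,0],"fingers":0.65}
  ]
}}

```text
clock: 32.78
tcp_pos: [0.4963, -0.4046, 0.058]
orientation: [-0.0, 0.707, 0.707, 0.0]
wrist_force: [-0.4, -0.3, -2.4]
finger_gap: 0.0487
grip_force: 42.3
```

{"method": "jog_arm", "body": {
  "moves": [
    {"slide":[0,0,0.6],"angular":[0,0,0],"fingers":0.65},
    {"slide":[0,0,1],"angular":[0,0,0],"fingers":0.65},
    {"slide":[0,0,1],"angular":[0,0,0],"fingers":0.65}
  ]
}}

```text
clock: 33.03
tcp_pos: [0.4964, -0.4047, 0.0574]
orientation: [0.0, 0.707, 0.707, 0.0]
wrist_force: [-1.0, 1.3, -0.2]
finger_gap: 0.0491
grip_force: 42.6
```

{"method": "jog_arm", "body": {
  "moves": [
    {"slide":[0,0,0.4],"angular":[0,0,0],"fingers":0.4},
    {"slide":[0,0,0.4],"angular":[0,0,0],"fingers":0.2},
    {"slide":[0,0,0],"angular":[0,0,0],"fingers":0},
    {"slide":[0,0,0],"angular":[0,0,0],"fingers":0},
    {"slide":[0,0,-10],"angular":[0,0,0],"fingers":0},
    {"slide":[0,0,-45],"angular":[0,0,0],"fingers":0},
    {"slide":[0,0,-85],"angular":[0,0,0],"fingers":0},
    {"slide":[0,0,-125],"angular":[0,0,0],"fingers":0},
    {"slide":[0,0,-165],"angular":[0,0,0],"fingers":0},
    {"slide":[0,0,-205],"angular":[0,0,0],"fingers":0}
  ]
}}

```text
clock: 33.87
tcp_pos: [0.4961, -0.4044, 0.2654]
orientation: [0.001, 0.707, 0.707, 0.0]
wrist_force: [0.9, -0.7, 0.3]
finger_gap: 0.0856
grip_force: 0.0
```

{"method": "jog_arm", "body": {
  "moves": [
    {"slide":[40,-8,0],"angular":[0,0,0],"fingers":0},
    {"slide":[80,-16,0],"angular":[0,0,0],"fingers":0},
    {"slide":[120,-24,0],"angular":[0,0,0],"fingers":0},
    {"slide":[160,-32,0],"angular":[0,0,0],"fingers":0},
    {"slide":[200,-40,0],"angular":[0,0,0],"fingers":0},
    {"slide":[240,-48,0],"angular":[0,0,0],"fingers":0},
    {"slide":[280,-56,0],"angular":[0,0,0],"fingers":0},
    {"slide":[320,-62,0],"angular":[0,0,0],"fingers":0},
    {"slide":[360,-68,0],"angular":[0,0,0],"fingers":0},
    {"slide":[400,-74,0],"angular":[0,0,0],"fingers":0}
  ]
}}

```text
clock: 34.7
tcp_pos: [0.4216, -0.003, 0.2634]
orientation: [0.001, 0.707, 0.707, 0.001]
wrist_force: [0.6, -0.1, -0.5]
finger_gap: 0.0852
grip_force: 0.0
```

{"method": "jog_arm", "body": {
  "moves": [
    {"slide":[40,-6,0],"angular":[0,0,0],"fingers":0},
    {"slide":[80,-11,0],"angular":[0,0,0],"fingers":0},
    {"slide":[120,-16,0],"angular":[0,0,0],"fingers":0},
    {"slide":[160,-21,0],"angular":[0,0,0],"fingers":0},
    {"slide":[200,-26,0],"angular":[0,0,0],"fingers":0},
    {"slide":[235,-30,0],"angular":[0,0,0],"fingers":0},
    {"slide":[255,-32,0],"angular":[0,0,0],"fingers":0},
    {"slide":[257,-32,30],"angular":[0,0,0],"fingers":0},
    {"slide":[257,-32,70],"angular":[0,0,0],"fingers":0},
    {"slide":[257,-32,100],"angular":[0,0,0],"fingers":0}
  ]
}}

```text
clock: 35.53
tcp_pos: [0.39, 0.2532, 0.1616]
orientation: [0.0, 0.706, 0.708, 0.001]
wrist_force: [-0.5, 0.1, -0.1]
finger_gap: 0.0851
grip_force: 0.0
```

{"method": "jog_arm", "body": {
  "moves": [
    {"slide":[0,0,25],"angular":[0,0,0],"fingers":0},
    {"slide":[0,0,60],"angular":[0,0,0],"fingers":0},
    {"slide":[0,0,60],"angular":[0,0,0],"fingers":0},
    {"slide":[0,0,60],"angular":[0,0,0],"fingers":0}
  ]
}}

```text
clock: 35.87
tcp_pos: [0.3889, 0.2518, 0.102]
orientation: [-0.001, 0.707, 0.707, -0.002]
wrist_force: [1.0, -0.3, 0.8]
finger_gap: 0.0854
grip_force: 0.0
```

Run:
```python
from h import *
st=get_state(); print(st["tcp_pos"],st["wrist_force"],st["clock"])
o=[]
p=read_camera("side")
for X in((.5,-.435,.05),(.39,.252,.07)):
    u,v=proj(p,X).astype(int); r=40
    o.append(cv2.resize(p["color"][v-r:v+r,u-r:u+r],(400,400),interpolation=cv2.INTER_CUBIC)); print(u,v)
print("exp roll top",(proj(p,(.39,.252,.074))-[u-r,v-r]+.5)*5)
cv2.imwrite("pics/g9.png",np.hstack(o)[...,::-1])
```

```text
[0.38893378 0.25176064 0.10196819] [ 1.00664826 -0.25153734  0.81806781] 35.8667
333 282
179 159
exp roll top [202.44117141 197.25618435]
```

View pics/g9.png

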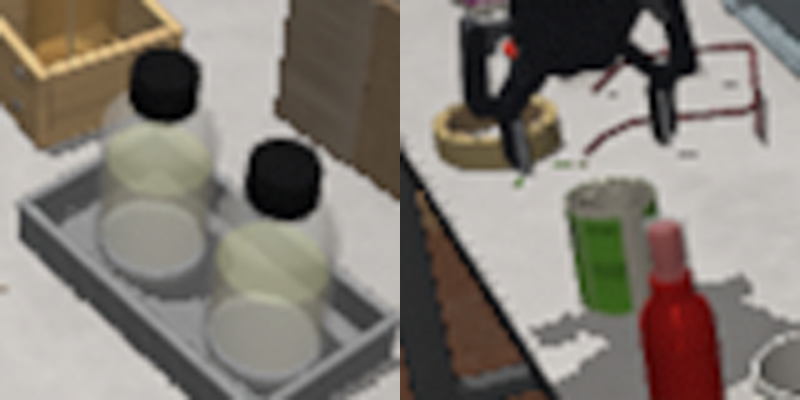

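Both sample bottles stand upright in the oblong tray. The roll at about (181,159) sits roughly 5 mm further in x, so I'll correct, descend and grip.

{"method": "jog_arm", "body": {
  "moves": [
    {"slide":[-1,5,0],"angular":[0,0,0],"fingers":0},
    {"slide":[-1,5,8],"angular":[0,0,0],"fingers":0},
    {"slide":[-1,5,18],"angular":[0,0,0],"fingers":0},
    {"slide":[-1,5,34],"angular":[0,0,0],"fingers":0},
    {"slide":[-1,5,50],"angular":[0,0,0],"fingers":0},
    {"slide":[-1,5,52],"angular":[0,0,0],"fingers":0},
    {"slide":[-1,5,52],"angular":[0,0,0],"fingers":0.15},
    {"slide":[-1,5,52],"angular":[0,0,0],"fingers":0.25},
    {"slide":[-1,5,52],"angular":[0,0,0],"fingers":0.4},
    {"slide":[-1,5,52],"angular":[0,0,0],"fingers":0.5}
  ],
  "squeeze": 30
}}

```text
clock: 36.75
tcp_pos: [0.3964, 0.2518, 0.0516]
orientation: [0.0, 0.707, 0.707, 0.001]
wrist_force: [-0.8, -1.0, 4.7]
finger_gap: 0.0597
grip_force: 33.0
```

{"method": "jog_arm", "body": {
  "moves": [
    {"slide":[0,0,0],"angular":[0,0,0],"fingers":0.5},
    {"slide":[0,0,-5],"angular":[0,0,0],"fingers":0.5},
    {"slide":[0,0,-15],"angular":[0,0,0],"fingers":0.5},
    {"slide":[0,0,-30],"angular":[0,0,0],"fingers":0.5},
    {"slide":[0,0,-50],"angular":[0,0,0],"fingers":0.5},
    {"slide":[0,0,-75],"angular":[0,0,0],"fingers":0.5},
    {"slide":[0,0,-105],"angular":[0,0,0],"fingers":0.5},
    {"slide":[0,0,-140],"angular":[0,0,0],"fingers":0.5},
    {"slide":[0,0,-175],"angular":[0,0,0],"fingers":0.5},
    {"slide":[0,0,-200],"angular":[0,0,0],"fingers":0.5}
  ]
}}

```text
clock: 37.58
tcp_pos: [0.3956, 0.2515, 0.2538]
orientation: [0.001, 0.707, 0.707, 0.001]
wrist_force: [0.5, 0.0, -1.1]
finger_gap: 0.0596
grip_force: 32.8
```

{"method": "jog_arm", "body": {
  "moves": [
    {"slide":[-12,0,0],"angular":[0,0,0],"fingers":0.5},
    {"slide":[-38,0,0],"angular":[0,0,0],"fingers":0.5},
    {"slide":[-72,2,0],"angular":[0,0,0],"fingers":0.5},
    {"slide":[-110,4,0],"angular":[0,0,0],"fingers":0.5},
    {"slide":[-150,6,0],"angular":[0,0,0],"fingers":0.5},
    {"slide":[-190,8,0],"angular":[0,0,0],"fingers":0.5},
    {"slide":[-230,9,0],"angular":[0,0,0],"fingers":0.5},
    {"slide":[-270,9,0],"angular":[0,0,0],"fingers":0.5},
    {"slide":[-310,9,0],"angular":[0,0,0],"fingers":0.5},
    {"slide":[-350,9,0],"angular":[0,0,0],"fingers":0.5}
  ]
}}

```text
clock: 38.42
tcp_pos: [0.4033, -0.1005, 0.2501]
orientation: [-0.0, 0.707, 0.707, 0.0]
wrist_force: [0.8, 0.3, -0.4]
finger_gap: 0.0597
grip_force: 32.8
```

{"method": "jog_arm", "body": {
  "moves": [
    {"slide":[-40,0,0],"angular":[0,0,0],"fingers":0.5},
    {"slide":[-78,0,0],"angular":[0,0,0],"fingers":0.5},
    {"slide":[-110,0,0],"angular":[0,0,0],"fingers":0.5},
    {"slide":[-130,0,0],"angular":[0,0,0],"fingers":0.5},
    {"slide":[-133,0,10],"angular":[0,0,0],"fingers":0.5},
    {"slide":[-133,0,40],"angular":[0,0,0],"fingers":0.5},
    {"slide":[-133,0,80],"angular":[0,0,0],"fingers":0.5},
    {"slide":[-133,0,120],"angular":[0,0,0],"fingers":0.5},
    {"slide":[-133,0,155],"angular":[0,0,0],"fingers":0.5},
    {"slide":[-133,0,160],"angular":[0,0,0],"fingers":0.5}
  ]
}}

```text
clock: 39.25
tcp_pos: [0.3999, -0.2275, 0.0842]
orientation: [-0.006, 0.707, 0.707, -0.0]
wrist_force: [-1.4, 1.7, -1.2]
finger_gap: 0.0602
grip_force: 33.2
```

{"method": "jog_arm", "body": {
  "moves": [
    {"slide":[0,0,0],"angular":[0,0,0],"fingers":0.5},
    {"slide":[0,0,0],"angular":[0,0,0],"fingers":0.5}
  ]
}}

```text
clock: 39.42
tcp_pos: [0.4046, -0.2315, 0.0912]
orientation: [0.0, 0.707, 0.707, 0.0]
wrist_force: [0.5, -0.4, -0.2]
finger_gap: 0.0599
grip_force: 33.2
```

Run:
```python
from h import *
st=get_state(); print(st["tcp_pos"],st["wrist_force"],st["clock"])
p=read_camera("side"); u,v=proj(p,(.405,-.232,.05)).astype(int); r=40
im=cv2.resize(p["color"][v-r:v+r,u-r:u+r],(480,480),interpolation=cv2.INTER_CUBIC); print(u,v)
for d,R,z in(((.405,-.232),.05,.02),((.405,-.232),.0305,.004)):
    for a in np.linspace(0,6.28,24): cv2.circle(im,tuple(int(k) for k in (proj(p,(d[0]+R*np.cos(a),d[1]+R*np.sin(a),z))-[u-r,v-r]+.5)*6),1,(255,0,0),-1)
cv2.imwrite("pics/g10.png",im[...,::-1])
```

```text
[ 0.40464091 -0.23146296  0.09117945] [ 0.48493963 -0.40589227 -0.21887416] 39.4167
248 242
```

View pics/g10.png

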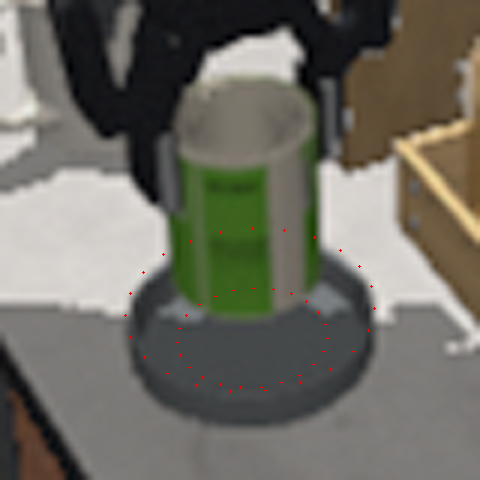

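The red model rings coincide with the dish rim, and the roll hangs upright and centred above it. I'll lower it.

{"method": "jog_arm", "body": {
  "moves": [
    {"slide":[0,0,8],"angular":[0,0,0],"fingers":0.5},
    {"slide":[0,0,18],"angular":[0,0,0],"fingers":0.5},
    {"slide":[0,0,25],"angular":[0,0,0],"fingers":0.5},
    {"slide":[0,0,29],"angular":[0,0,0],"fingers":0.5},
    {"slide":[0,0,31],"angular":[0,0,0],"fingers":0.5},
    {"slide":[0,0,31],"angular":[0,0,0],"fingers":0.5},
    {"slide":[0,0,31],"angular":[0,0,0],"fingers":0.5}
  ]
}}

```text
clock: 40.05
tcp_pos: [0.4046, -0.2318, 0.0596]
orientation: [0.0, 0.707, 0.707, 0.0]
wrist_force: [0.4, 0.4, -0.9]
finger_gap: 0.0601
grip_force: 33.2
```

{"method": "jog_arm", "body": {
  "moves": [
    {"slide":[0,0,1],"angular":[0,0,0],"fingers":0.5},
    {"slide":[0,0,2],"angular":[0,0,0],"fingers":0.5},
    {"slide":[0,0,2],"angular":[0,0,0],"fingers":0.5}
  ]
}}

```text
clock: 40.3
tcp_pos: [0.4044, -0.2317, 0.0573]
orientation: [0.0, 0.707, 0.707, 0.0]
wrist_force: [0.2, 0.8, -1.0]
finger_gap: 0.06
grip_force: 33.2
```

{"method": "jog_arm", "body": {
  "moves": [
    {"slide":[0,0,1],"angular":[0,0,0],"fingers":0.5},
    {"slide":[0,0,1.5],"angular":[0,0,0],"fingers":0.5},
    {"slide":[0,0,1.5],"angular":[0,0,0],"fingers":0.5}
  ]
}}

```text
clock: 40.55
tcp_pos: [0.4044, -0.2317, 0.0557]
orientation: [-0.0, 0.707, 0.707, 0.0]
wrist_force: [0.0, -0.2, -1.1]
finger_gap: 0.0598
grip_force: 33.5
```

{"method": "jog_arm", "body": {
  "moves": [
    {"slide":[0,0,0.6],"angular":[0,0,0],"fingers":0.5},
    {"slide":[0,0,1],"angular":[0,0,0],"fingers":0.5},
    {"slide":[0,0,1],"angular":[0,0,0],"fingers":0.5}
  ]
}}

```text
clock: 40.8
tcp_pos: [0.4044, -0.2318, 0.0556]
orientation: [0.0, 0.707, 0.707, -0.0]
wrist_force: [-3.8, 1.5, 8.1]
finger_gap: 0.06
grip_force: 34.3
```

Firm contact, so release and retreat upward.

{"method": "jog_arm", "body": {
  "moves": [
    {"slide":[0,0,-0.5],"angular":[0,0,0],"fingers":0.3},
    {"slide":[0,0,-0.5],"angular":[0,0,0],"fingers":0.15},
    {"slide":[0,0,-0.5],"angular":[0,0,0],"fingers":0},
    {"slide":[0,0,-0.5],"angular":[0,0,0],"fingers":0},
    {"slide":[0,0,-10],"angular":[0,0,0],"fingers":0},
    {"slide":[0,0,-45],"angular":[0,0,0],"fingers":0},
    {"slide":[0,0,-85],"angular":[0,0,0],"fingers":0},
    {"slide":[0,0,-125],"angular":[0,0,0],"fingers":0},
    {"slide":[0,0,-165],"angular":[0,0,0],"fingers":0},
    {"slide":[0,0,-205],"angular":[0,0,0],"fingers":0}
  ]
}}

```text
clock: 41.63
tcp_pos: [0.4039, -0.2313, 0.2625]
orientation: [0.0, 0.707, 0.707, 0.0]
wrist_force: [1.3, -1.4, -1.0]
finger_gap: 0.0858
grip_force: 0.0
```

{"method": "jog_arm", "body": {
  "moves": [
    {"slide":[40,0,0],"angular":[0,0,0],"fingers":0},
    {"slide":[80,0,0],"angular":[0,0,0],"fingers":0},
    {"slide":[120,0,0],"angular":[0,0,0],"fingers":0},
    {"slide":[160,0,0],"angular":[0,0,0],"fingers":0},
    {"slide":[200,0,0],"angular":[0,0,0],"fingers":0},
    {"slide":[240,0,0],"angular":[0,0,0],"fingers":0},
    {"slide":[280,0,0],"angular":[0,0,0],"fingers":0},
    {"slide":[320,0,0],"angular":[0,0,0],"fingers":0},
    {"slide":[320,0,0],"angular":[0,0,0],"fingers":0},
    {"slide":[320,0,0],"angular":[0,0,0],"fingers":0}
  ]
}}

```text
clock: 42.47
tcp_pos: [0.4038, 0.0906, 0.2604]
orientation: [0.0, 0.705, 0.709, 0.0]
wrist_force: [0.1, -0.3, 1.0]
finger_gap: 0.0851
grip_force: 0.0
```

Run:
```python
from fit import *
t=read_camera("top"); s=read_camera("side"); print(get_state()["tcp_pos"],get_state()["clock"])
for nm,p in(("top",t),("side",s)):
    for n,z in(("spray_bottle_a",.006),("sample_bottle_a",.003),("label_roll",.004),("mug",0),("balm_tin",0)):
        for d in tip_of(n,p)[:5]:
            if d["p"]>.3: print(nm,n,round(d["p"],2),at_z(p,d["point"],z)[:2])
    g=p["color"].max(2)
    for X in((.503,-.472,.1),(.4965,-.405,.1)):
        c,st,_=blob(p,g<60,proj(p,X),8); print("cap",c is not None and at_z(p,c,.1)[:2])
```

```text
[0.404 0.088 0.26 ] 42.5667
top spray_bottle_a 0.59 [ 0.519 -0.306]
top spray_bottle_a 0.53 [ 0.76  -0.014]
top spray_bottle_a 0.5 [0.382 0.05 ]
top spray_bottle_a 0.45 [ 0.54  -0.242]
top sample_bottle_a 0.54 [ 0.487 -0.397]
top sample_bottle_a 0.47 [ 0.489 -0.479]
top label_roll 0.47 [ 0.395 -0.24 ]
top mug 0.66 [ 0.407 -0.054]
top balm_tin 0.75 [0.567 0.112]
cap [ 0.501 -0.471]
cap [ 0.494 -0.406]
side spray_bottle_a 0.98 [ 0.774 -0.011]
side spray_bottle_a 0.85 [ 0.524 -0.3  ]
side spray_bottle_a 0.68 [ 0.523 -0.239]
side spray_bottle_a 0.62 [0.37  0.059]
side sample_bottle_a 0.89 [ 0.49  -0.407]
side sample_bottle_a 0.89 [ 0.51  -0.475]
side label_roll 0.74 [ 0.405 -0.237]
side mug 0.68 [ 0.395 -0.066]
side balm_tin 0.65 [ 0.402 -0.231]
side balm_tin 0.38 [0.574 0.116]
cap [ 0.499 -0.477]
cap [ 0.492 -0.411]
```

All five things stand where they should, and the tin and mug are unmoved. Handing in.

```bash
python3 -c "
from workcell import *
print(hand_in())"
```

```text
the job is handed in; nothing more can be done
None
```

I placed both spray bottles, both sample bottles and the label roll in their trays, and my last camera check found all five in position and the tin and mug unmoved; I handed the job in at about 43 s, but the hand-in returned no verdict.

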